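# Put the loose bed knobs away with the scoop

### The arm

A 7-joint arm with a two-finger parallel gripper is mounted at the origin on a cart in front of the work surface, level with it; the furniture and walls round the work are solid. World frame = base frame: x ahead of the robot, y to its left, z up, the work surface at z = 0. Lengths are in m, angles in rad, forces in N, time in s.
With the tool pointing down it reaches from about 0.4 to 0.85 m from the base axis. Payload 10.4 kg.
Tool frame: the origin (TCP) lies on the front face of the gripper's body, between the roots of the fingers; the fingertips stand 73 mm ahead of it and the grasp point (between the pads) lies 54 mm ahead of it; z points along the fingers, y is the line along which they close (so a half turn about z gives the same grasp; the last joint's range is limited). The gripper opens to 85 mm and grips with 20 to 120 N. Pads are 22 mm wide; open, the fingers measure 114 mm over their backs; the gripper's body (76 mm by 85 mm) begins 54 mm behind the grasp point. The pads swing forward as they close: fully open they stand 13 mm farther back than shut.
Start: joints at [-0.023, 0.332, -0.065, 1.46, 0.022, 1.35, -0.088], TCP at [0.625, 0, 0.304] pointing down, gripper open.
Joint ranges: [-2.6, 2.6], [-0.5, 2.12], [-1.47, 1.34], [0.16, 2.42], [-1.27, 4.41], [0.06, 2.06], [-2.6, 2.6]. Speed limits (rad/s): [2.22, 2.22, 2.79, 2.79, 3.14, 3.14, 3.14].

### API

Orientations are given as a unit quaternion [x, y, z, w].
In Python, from workcell import manip gives the robot as it stands.
- The arm moves only by the shell command python3 -m jog 'ROWS' [FORCE]. ROWS is JSON, a list of rows, each an object with "grip": the gripper command: -1 is fully open, 1 is shut, values between are in proportion; "slide": the shift along the tool's x, y, z in cm, a list of three; "yaw": the turn about the tool's z in rad. A call has 1 to 8 rows; each row shifts and turns the commanded pose from where the row before left it, along the tool's axes as they then stand; what a row does not reach is not made up. A row lasts 1/10 s, in which the tool goes at most 50 mm and 8.59 degrees, less where a joint would pass 70% of its speed; a pose out of reach is approached as far as the arm can. A call with a gripper value outside its range is refused whole. The fingers move at their own pace and stop on an object; FORCE is the grip in N (left out, the last holds). Time passes only in rows, so rows that do not move let the fingers close. It gives the time, the measured TCP pose, the force, the opening and the grip force at its end, in the units of the state.
- manip.get_obs(): the state, without advancing time (a new reading comes with each control period).
- manip.camera(name): name is "scene" or "side" or "wrist"; returns the picture (480x640x3 uint8, blue, green, red); there is no depth.
- manip.calibration(name): a dict with "vfov" (degrees; the focal length in pixels is half the picture's height over the tangent of half this angle, whatever the lens; pixels are square), "cx", "cy" (the principal point, pixels), "k1" (the pictures are not rectified: a ray, as slopes to the right and down, at radius r is drawn at 1 + k1 r^2 times it, then the intrinsics apply), "camera_from_world" (4x4, takes a point from world to camera coordinates). Camera axes: x right, y down, z forward; pixel columns grow to the right and rows downward; lengths in m; the calibration is good to about 2 mm. A picture is of the moment at which its call begins: read the wrist's pose just before it. calibration takes no time and is no camera call; for the wrist camera it gives the pose at the moment of the call.
- manip.hand_in(): hands the job in; it is judged then, once.
Trained networks look in the newest picture that a camera, given by its name, has taken for a name from the list of things; names that differ only in an ending like _2 or _b are one class to them, and where a whole thing is asked for, a point or a joint stands for the part that bears it (a point fixed in the world has none). Each returns a list of dicts, best first, with "conf" (0 to 1); they miss things now and then, are a little off and sometimes report something else, mostly with a low value. They report only what shows in the picture. A call takes as long as a camera call. They do not tell look-alikes from the thing itself.
- manip.masks_of(thing, camera): "region" (480x640 bool, what is visible of it) and "centre" ([column, row] in pixels, amid what is visible of it).
The state is a dict: "clock": time; "joint_pos": joint angles; "joint_velocities": joint speeds; "tau": joint torques, N m; "position": TCP position; "ee_rot": TCP orientation; "ft_force": force on the tool from outside, world axes, zero at the start; "torque": the same for the moment, N m; "grip_width": opening from 0.0 (shut) to 1.0 (fully open); "grasp_force": force on a finger pad.
Only numpy, scipy, OpenCV 4.12 (cv2) and the standard library are available. Lean on these libraries where they do the work, as an engineer would, in place of code of your own. Each camera call takes 0.05 s, during which the arm holds its last target. There are 200 camera calls.

### The job

Put the three loose wooden bed knobs away: scoop them out of the green sorting tray with the aluminium hand scoop, without touching the knobs with the gripper, and tip all of them into the open upper drawer of the parts chest. Lay the scoop back down flat on the table and push the drawer fully shut; leave the oil can, tape measure, bolt tin and pliers where they are.

Things in the scene. Friction and masses are not known exactly. Their poses are not given: they have to be found in the camera images.
- scoop_grip (a point): Middle of the brown wooden grip of the loose aluminium hand scoop (0.2 kg, 240 mm long). Axes are the scoop's: x forward to the lip, z up when it lies flat, y left; this point is then 64 mm above the table. The grip is a bar 24 mm wide (y), 26 mm high, 94 mm long, rising 0.16 rad to the rear, with free room below it.
- scoop_lip (a point): Middle of the scoop's front lip, on top of its 2 mm floor; 190 mm ahead of and 62 mm below scoop_grip, same axes. The pan behind it is flat-bottomed, 125 mm long, 124 mm wide outside (120 inside); back wall 54 mm high; side walls 54 mm high at the back, falling to 6 mm at the lip.
- tray_back (a point): On the floor (3 mm above the table) of the green sheet-metal sorting tray, fixed to the table, at the foot of its back wall, in the middle. x points to the back (the way to scoop), z up. The floor is 150 mm wide (y) and runs 192 mm from here to the open end at x = -192 mm, where it just ends; side walls upright, 40 mm high; back wall 60 mm high, leaning 15 degrees outward. The knobs lie in the back 130 mm.
- drawer_in (a point): Middle of the inner floor of the open upper right drawer of the grey-green parts chest, 106 mm above the table; moves with it. x points into the chest (shutting), y left. Inside 145 mm wide (y; sides 64 mm high), 182 mm long (x), of which the front 125 to 140 mm stand out of the chest; front panel 88 mm above this floor. Things piled over 90 mm would catch on the chest.
- drawer_front (a point): Middle of the top edge of that drawer's front panel, on its outer face, 194 mm above the table; axes as drawer_in. The chest's top is 200 mm above the table. A cup handle sticks out 15 mm, 37 to 69 mm below this edge, 16 mm to either side of the middle; the panel (151 mm wide) is plain elsewhere.
- parts_chest_drawer_3 (a joint): How far the drawer is pulled out of the chest, in m: 0 shut, 0.14 fully open; slides with under 5 N.
- sorting_tray: The whole fixed tray; origin under its middle on the table, x toward its back wall.
- scoop: The whole scoop; origin under the middle of its pan, x toward the lip, z up.
- oil_can: Red oil can with a long spout, 70 mm wide, 150 mm high, standing at the right; origin at its foot. Leave alone.
- tape_measure: Yellow tape measure, 66x76x34 mm, beside the chest; origin at its underside. Leave alone.
- bolt_tin: Grey open tin, 60 mm wide, 45 mm high, beside the chest; origin at its underside. Leave alone.
- pliers: Red-handled pliers, 56x170x14 mm, lying nearer the robot than the tray; origin at its underside. Leave alone.
- knob_a_mid (a point): Centre (half-way along its axis z) of the smallest of three loose brown turned wooden bed knobs: round, 50 mm wide, 53 mm long, 0.06 to 0.13 kg, lying on its side in the tray; varnished, it slides and rolls easily.
- knob_a: That same knob; origin at the centre of its foot.
- knob_b_mid (a point): Centre (half-way along its axis z) of the middle-sized one of three loose brown turned wooden bed knobs: round, 54 mm wide, 57 mm long, 0.06 to 0.13 kg, lying on its side in the tray; varnished, it slides and rolls easily.
- knob_b: That same knob; origin at the centre of its foot.
- knob_c_mid (a point): Centre (half-way along its axis z) of the largest of three loose brown turned wooden bed knobs: round, 58 mm wide, 61 mm long, 0.06 to 0.13 kg, lying on its side in the tray; varnished, it slides and rolls easily.
- knob_c: That same knob; origin at the centre of its foot.
Not all that is in view belongs to the job. What is shaped like the knob_a but purple, red or white is not meant.

How it is judged:
By the outcome, as a careful person would: the job done as asked, in the order asked, and still so for the second after the job is handed in, with the robot touching nothing.
It also fails if it takes over 72 s, if anything falls off the work surface, if the arm or the gripper's body presses on something with over 40 N, if the wrist force passes 120 N, or if a joint passes its speed limit or range.

## Working session

There is one attempt and no reset: what is moved stays moved. The work goes in short steps, Python scripts to look and compute and a shell command to move; the robot and the scene stay as the last step left them, time stands still between calls to the robot, and variables do not carry over. Pictures are saved under pics/ and viewed, at most 10 in all, crops included, and the job is handed in when it is done.

```bash
ls; mkdir -p pics
python3 - <<'E'
from workcell import manip
import cv2,numpy as np
o=manip.get_obs();print(o)
for c in ["scene","side"]:
    im=manip.camera(c);cv2.imwrite(f"pics/{c}0.png",im)
    k=manip.calibration(c);print(c,k)
E
```

```text
pics
{'clock': 0.0, 'joint_pos': array([-0.02261525,  0.33285285, -0.06471848,  1.46095543,  0.02160848,
        1.34987207, -0.0885004 ]), 'joint_velocities': array([ 0.00122298, -0.00040711, -0.00068164,  0.0013551 ,  0.00154377,
        0.00114407,  0.00053457]), 'tau': array([ 4.98105128e-04, -6.25449800e+01,  4.97091911e-02, -3.91610491e+01,
        1.63588714e-02,  9.83294769e-03, -6.01235030e-06]), 'position': array([6.24728519e-01, 1.75912549e-05, 3.03121039e-01]), 'ee_rot': array([ 7.07086999e-01,  7.07126220e-01, -5.15100485e-04, -4.67861768e-04]), 'ft_force': array([-0.19048527,  0.17297694, -0.64963039]), 'torque': array([-0.01241975, -0.00977317, -0.0056888 ]), 'grasp_force': 0.0, 'grip_width': 0.9988996328339115}
scene {'vfov': 48.09298343096559, 'cx': 320.98825101017707, 'cy': 245.1028266531075, 'k1': -0.0002939998844697378, 'camera_from_world': array([[ 0.70470506, -0.70940982,  0.01133544, -0.39643623],
       [-0.46534374, -0.4741999 , -0.74738856,  0.3703129 ],
       [ 0.53558005,  0.52141362, -0.66429048,  1.03040766],
       [ 0.        ,  0.        ,  0.        ,  1.        ]])}
side {'vfov': 47.95411326967808, 'cx': 318.2404427156754, 'cy': 229.73563918689717, 'k1': -0.11127662002209003, 'camera_from_world': array([[-0.89172338, -0.45199709, -0.02297915,  0.51400789],
       [-0.16789821,  0.37753485, -0.91064682,  0.22929499],
       [ 0.42028514, -0.8081869 , -0.41254616,  1.0571005 ],
       [ 0.        ,  0.        ,  0.        ,  1.        ]])}
```

View pics/scene0.png

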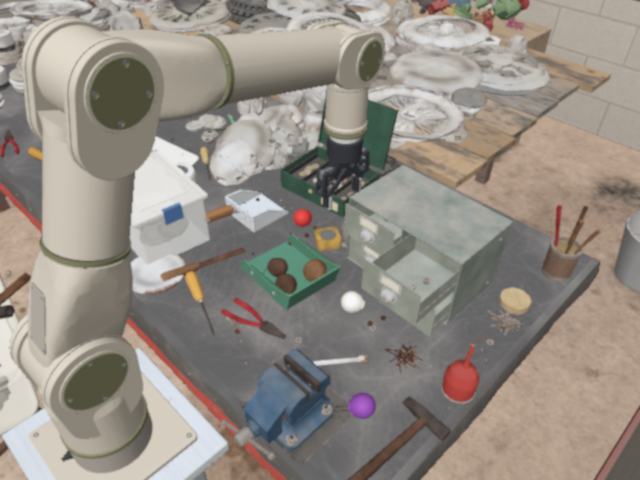

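View pics/side0.png

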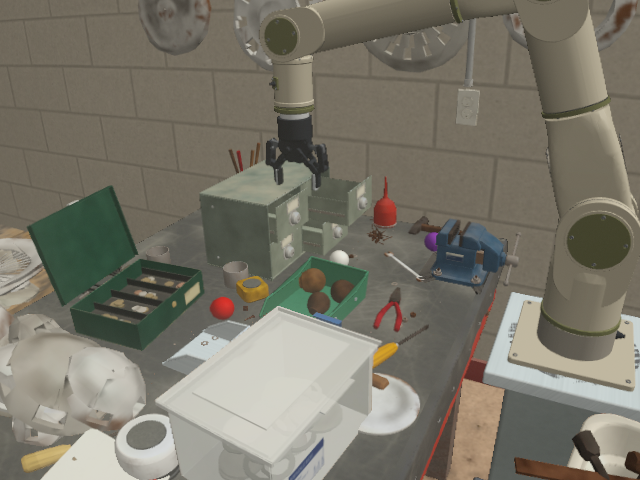

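```bash
cat > h.py <<'E'
from workcell import manip
import numpy as np,cv2
from scipy.spatial.transform import Rotation as R
def K(k):
    f=240/np.tan(np.radians(k['vfov'])/2)
    return np.array([[f,0,k['cx']],[0,f,k['cy']],[0,0,1.]]),np.array([k['k1'],0,0,0,0.])
def proj(P,k):
    T=k['camera_from_world'];A,d=K(k)
    return cv2.projectPoints(np.atleast_2d(P).astype(float),cv2.Rodrigues(T[:3,:3])[0],T[:3,3],A,d)[0][:,0]
def ray(px,k):
    A,d=K(k);T=k['camera_from_world']
    n=cv2.undistortPoints(np.array(px,float).reshape(-1,1,2),A,d)[:,0]
    v=np.c_[n,np.ones(len(n))]@T[:3,:3]
    return -T[:3,:3].T@T[:3,3],v
def onz(px,z,k):
    c,v=ray(px,k);return c+v*((np.asarray(z)-c[2])/v[:,2])[:,None]
def world(p,P):  # p=x,y,yaw ; P local (z kept)
    P=np.atleast_2d(P).astype(float);c,s=np.cos(p[2]),np.sin(p[2])
    return np.c_[p[0]+c*P[:,0]-s*P[:,1],p[1]+s*P[:,0]+c*P[:,1],P[:,2]]
E
python3 - <<'E'
from h import *
import pickle
D={}
for c in ["scene","side"]:
    im=manip.camera(c);k=manip.calibration(c);D[c]=(im,k,{})
    for t in ["sorting_tray","scoop","scoop_grip","knob_a","drawer_in","drawer_front","oil_can","tape_measure","bolt_tin","pliers","scoop_lip"]:
        r=manip.masks_of(t,c);D[c][2][t]=r
        for q in r[:4]:
            m=q['region'];x,y,w,h=cv2.boundingRect(m.astype(np.uint8))
            print(c,t,round(q['conf'],2),np.round(q['centre']),m.sum(),(x,y,w,h),onz([q['centre']],[0.02],k).round(3)[0])
pickle.dump(D,open('D.pkl','wb'))
print(manip.get_obs()['clock'])
a=D['scene'][0];cv2.imwrite('pics/c1.png',cv2.resize(a[170:330,160:400],(798,532),interpolation=cv2.INTER_CUBIC))
E
```

```text
scene sorting_tray 0.65 [292. 270.] 3002 (239, 235, 100, 75) [0.543 0.084 0.02 ]
scene scoop 0.94 [250. 210.] 1731 (205, 191, 81, 40) [0.627 0.348 0.02 ]
scene scoop 0.31 [410. 280.] 5439 (361, 236, 98, 90) [ 0.727 -0.147  0.02 ]
scene scoop_grip 0.75 [250. 212.] 1715 (206, 191, 80, 40) [0.619 0.339 0.02 ]
scene scoop_grip 0.3 [345. 235.] 33 (342, 231, 5, 10) [0.737 0.083 0.02 ]
scene knob_a 0.88 [351. 302.] 392 (341, 292, 24, 22) [ 0.57  -0.093  0.02 ]
scene knob_a 0.82 [275. 263.] 293 (267, 258, 20, 19) [0.529 0.132 0.02 ]
scene knob_a 0.74 [313. 269.] 424 (303, 258, 24, 24) [0.585 0.049 0.02 ]
scene knob_a 0.73 [285. 284.] 351 (275, 274, 22, 22) [0.498 0.06  0.02 ]
scene drawer_in 0.64 [413. 280.] 5417 (361, 235, 99, 89) [ 0.734 -0.151  0.02 ]
scene drawer_front 0.95 [409. 276.] 5378 (361, 236, 99, 89) [ 0.737 -0.136  0.02 ]
scene oil_can 0.72 [460. 381.] 1288 (441, 346, 37, 58) [ 0.567 -0.401  0.02 ]
scene tape_measure 0.73 [328. 239.] 580 (314, 227, 32, 24) [0.691 0.103 0.02 ]
scene bolt_tin 0.55 [288. 284.] 312 (276, 275, 21, 20) [0.503 0.057 0.02 ]
scene bolt_tin 0.37 [341. 23
[... 1237 characters left out ...]
0.02 ]
side drawer_front 0.51 [253. 291.] 683 (236, 276, 33, 27) [0.685 0.119 0.02 ]
side drawer_front 0.34 [204. 346.] 1862 (162, 321, 87, 54) [0.655 0.34  0.02 ]
side drawer_front 0.29 [339. 290.] 328 (331, 281, 23, 22) [0.507 0.031 0.02 ]
side oil_can 0.74 [384. 214.] 667 (373, 185, 24, 43) [ 0.571 -0.435  0.02 ]
side tape_measure 0.93 [253. 289.] 644 (236, 276, 33, 27) [0.689 0.111 0.02 ]
side tape_measure 0.72 [205. 343.] 1889 (163, 321, 85, 54) [0.66  0.331 0.02 ]
side bolt_tin 0.57 [234. 273.] 555 (223, 260, 26, 30) [0.772 0.067 0.02 ]
side pliers 0.64 [395. 310.] 488 (373, 287, 29, 45) [0.361 0.058 0.02 ]
side scoop_lip 0.64 [207. 345.] 1840 (162, 321, 87, 54) [0.653 0.333 0.02 ]
1.3
```

View pics/c1.png

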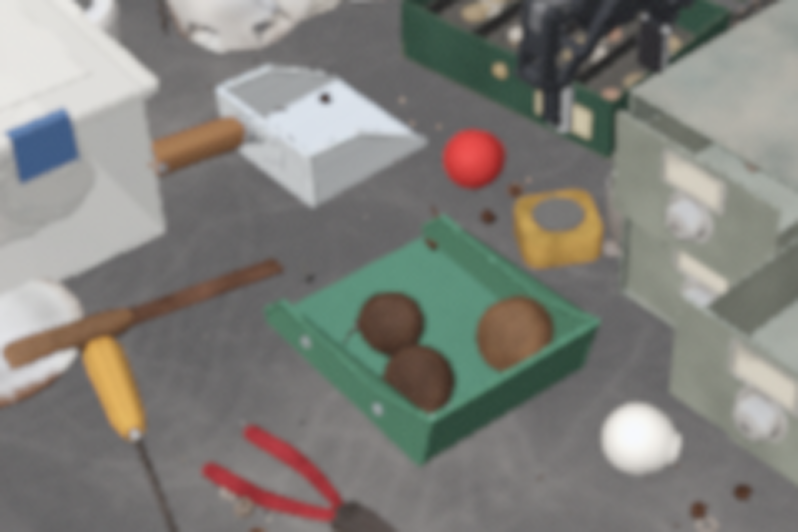

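```bash
cat > fit.py <<'E'
from h import *
from scipy.optimize import minimize
def box(x0,x1,y0,y1,z0,z1): return np.array([[x,y,z] for x in(x0,x1) for y in(y0,y1) for z in(z0,z1)])
# tray, local origin at tray_back, x to back
TR=[np.array([[-.192,s*.076,z] for s in(-1,1) for z in(0,.043)]+[[0,s*.076,0] for s in(-1,1)]+[[.016,s*.076,.063] for s in(-1,1)])]
# scoop, origin = scoop_grip x,y
pan=np.array([[.065,s*.062,z] for s in(-1,1) for z in(0,.054)]+[[.19,s*.062,z] for s in(-1,1) for z in(0,.006)])
gr=np.array([[e*.047,s*.012,.064-e*.047*.16+u*.013] for e in(-1,1) for s in(-1,1) for u in(-1,1)])
neck=np.array([[.04,s*.008,z] for s in(-1,1) for z in(.05,.064)]+[[.066,s*.008,z] for s in(-1,1) for z in(.04,.054)])
SC=[pan,gr,neck]
def sil(p,parts,k,S=3):
    m=np.zeros((480*S,640*S),np.uint8)
    for P in parts:
        q=cv2.convexHull((proj(world(p,P),k)*S+S/2).astype(np.float32)).astype(np.int32)
        cv2.fillConvexPoly(m,q,1)
    return m>0
def fit(p0,parts,views,S=3):
    V=[(cv2.resize(m.astype(np.uint8),None,fx=S,fy=S,interpolation=0)>0,k) for m,k in views]
    def c(p):
        t=0
        for m,k in V:
            s=sil(p,parts,k,S);t-= (s&m).sum()/(s|m).sum()
        return t
    best=None
    for y in (0,.2,-.2):
        x0=np.array(p0)+[0,0,y]
        r=minimize(c,x0,method='Nelder-Mead',options=dict(initial_simplex=[x0,x0+[.03,0,0],x0+[0,.03,0],x0+[0,0,.2]],xatol=2e-4,fatol=1e-4))
        if best is None or r.fun<best.fun: best=r
    return best.x,-best.fun/len(V)
E
python3 - <<'E'
from fit import *
import pickle
D=pickle.load(open('D.pkl','rb'))
k1,k2=D['scene'][1],D['side'][1]
m=lambda c,t,i=0:D[c][2][t][i]['region']
v1=[(m('scene','sorting_tray'),k1)];v2=[(m('side','sorting_tray'),k2)]
for n,v in(('both',v1+v2),('scene',v1),('side',v2)): 
    r=fit([.54,.0,-1.5],TR,v);print('tray',n,r[0].round(4),r[1])
    if n=='scene':tr=r[0]
v1=[(m('scene','scoop'),k1)];v2=[(m('side','scoop'),k2)]
for n,v in(('both',v1+v2),('scene',v1),('side',v2)): 
    r=fit([.56,.40,-.7],SC,v);print('scoop',n,r[0].round(4),r[1])
    if n=='both':sc=r[0]
# knobs
from itertools import product
for i,j in((1,0),(2,3),(3,1)):
    a=D['scene'][2]['knob_a'][i]['region'];b=D['side'][2]['knob_a'][j]['region']
    ca=np.argwhere(a).mean(0)[::-1];cb=np.argwhere(b).mean(0)[::-1]
    o1,r1=ray([ca],k1);o2,r2=ray([cb],k2)
    A=np.c_[r1[0],-r2[0]];s=np.linalg.lstsq(A,o2-o1,rcond=None)[0]
    P,Q=o1+s[0]*r1[0],o2+s[1]*r2[0];w=(P+Q)/2
    c,sn=np.cos(tr[2]),np.sin(tr[2]);d=w[:2]-tr[:2]
    print('knob',w.round(3),'gap',np.linalg.norm(P-Q).round(4),'diam mm',2000*np.sqrt(a.sum()/np.pi)*s[0]/K(k1)[0][0,0],'in tray',(d@[c,sn]).round(3),(d@[-sn,c]).round(3))
im=D['scene'][0].copy();im=cv2.resize(im[180:340,180:480],None,fx=2.6,fy=2.6,interpolation=2)
for p,parts in((tr,TR),(sc,SC)):
    for P in parts:
        q=(proj(world(p,P),k1)-[180,180]+.5)*2.6
        cv2.polylines(im,[cv2.convexHull(q.astype(np.float32)).astype(int)],True,(0,0,255),1)
cv2.imwrite('pics/ov.png',im)
E
```

```text
tray both [ 5.279e-01 -1.400e-03 -1.648e+00] 0.5885474305960747
tray scene [ 5.2820e-01  1.6000e-03 -1.6483e+00] 0.6486603805435648
tray side [ 0.5281 -0.0055 -1.6634] 0.5359757393135153
scoop both [ 0.5226  0.3498 -0.0321] 0.6302790120288566
scoop scene [ 0.521   0.3545 -0.0536] 0.839727582292849
scoop side [ 0.5857  0.4093 -0.808 ] 0.5252466203872853
knob [0.517 0.112 0.029] gap 0.0004 diam mm 48.35326051680546 in tray -0.11 -0.019
knob [0.573 0.037 0.033] gap 0.002 diam mm 57.653097633555014 in tray -0.039 0.042
knob [0.493 0.05  0.033] gap 0.0015 diam mm 51.03878914248314 in tray -0.046 -0.039
```

View pics/ov.png

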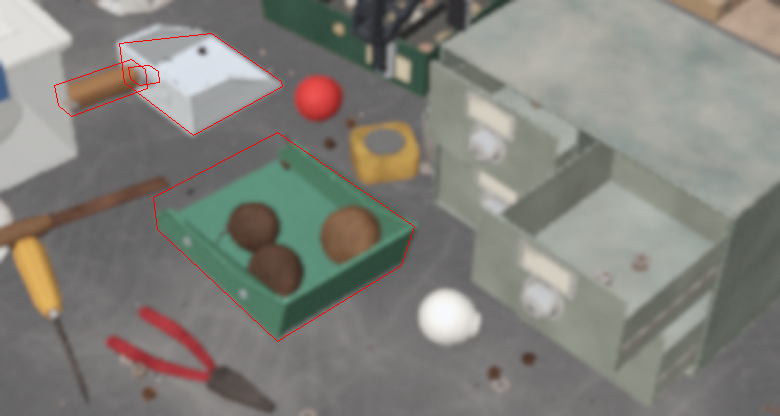

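```bash
python3 -m jog '[{"grip":-1,"slide":[4.3,-1.3,0],"yaw":0},{"grip":-1,"slide":[4.3,-1.3,0],"yaw":0},{"grip":-1,"slide":[4.3,-1.3,0],"yaw":0},{"grip":-1,"slide":[4.3,-1.3,0],"yaw":0},{"grip":-1,"slide":[4.3,-1.3,0],"yaw":0},{"grip":-1,"slide":[4.3,-1.3,0],"yaw":0},{"grip":-1,"slide":[4.3,-1.3,0],"yaw":0},{"grip":-1,"slide":[0,0,0],"yaw":-0.14}]'
python3 - <<'E'
from h import *
import pickle
D=pickle.load(open('D.pkl','rb'));k1=D['scene'][1]
for a in((475,228),(625,303)): print(onz([[a[0]/2.6+180,a[1]/2.6+180]],[.194],k1))
print(manip.get_obs()['position'],manip.get_obs()['joint_pos'])
k=manip.calibration('wrist');im=manip.camera('wrist');cv2.imwrite('pics/w1.png',im)
from fit import *
print({t:proj(p,k).round() for t,p in(('grip',[.522,.352,.064]),('lip',[.712,.345,.002]))})
r=manip.masks_of('scoop','wrist')
pickle.dump((im,k,r),open('w1.pkl','wb'));print([(q['conf'],q['region'].sum()) for q in r])
E
```

```text
clock: 2.1
position: [0.5301, 0.3086, 0.3039]
ee_rot: [0.653, 0.758, 0.001, -0.002]
ft_force: [-0.7, 0.5, -0.3]
grip_width: 1.004
grasp_force: 0.0
[[ 0.5337077  -0.14695749  0.194     ]]
[[ 0.55338619 -0.28002572  0.194     ]]
[0.53012488 0.30855974 0.30394512] [-0.39495668  0.31929404 -0.25821583  1.48390853  0.07845108  1.34816286
 -0.50975446]
{'grip': array([[318., 172.]]), 'lip': array([[509., 203.]])}
[(0.61, np.int64(22368))]
```

View pics/w1.png

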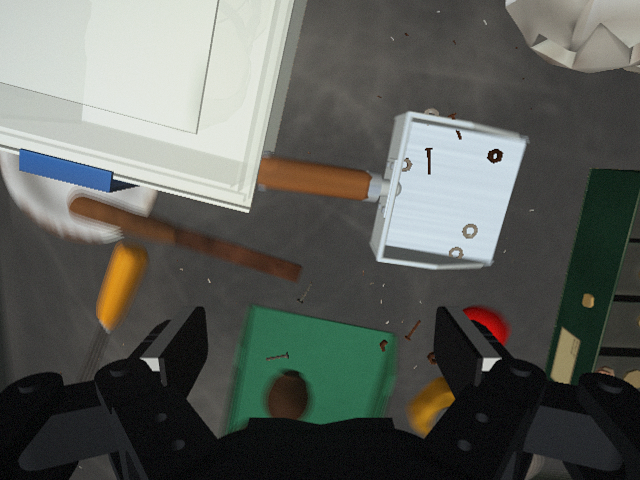

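```bash
python3 -m jog '[{"grip":-1,"slide":[0,0,0],"yaw":-0.149},{"grip":-1,"slide":[0,0,0],"yaw":-0.149},{"grip":-1,"slide":[0,0,0],"yaw":-0.149},{"grip":-1,"slide":[0,0,0],"yaw":-0.149},{"grip":-1,"slide":[0,0,0],"yaw":-0.149},{"grip":-1,"slide":[0,0,0],"yaw":-0.149},{"grip":-1,"slide":[0,0,0],"yaw":-0.149},{"grip":-1,"slide":[0,0,0],"yaw":-0.149}]';python3 - <<'E'
from fit import *
import pickle
D=pickle.load(open('D.pkl','rb'));k1=D['scene'][1]
im,k,r=pickle.load(open('w1.pkl','rb'))
print('bin bottom',onz([[209.6,240.7]],[0],k1))
o1,r1=ray([[207.5,195.6]],k1);o2,r2=ray([[249,210]],k)
s=np.linalg.lstsq(np.c_[r1[0],-r2[0]],o2-o1,rcond=None)[0];print('rim',o1+s[0]*r1[0],o2+s[1]*r2[0])
print(fit([.522,.352,-.03],SC,[(r[0]['region'],k)],S=1))
k=manip.calibration('wrist');print(manip.get_obs()['joint_pos'],manip.get_obs()['position']);im=manip.camera('wrist');cv2.imwrite('pics/w2.png',im)
r=manip.masks_of('scoop','wrist')
p=fit([.522,.352,-.03],SC,[(r[0]['region'],k)],S=1);print(p)
pickle.dump((im,k,r),open('w2.pkl','wb'))
for P in SC: cv2.polylines(im,[cv2.convexHull(proj(world(p[0],P),k).astype(np.float32)).astype(int)],True,(0,0,255),1)
cv2.imwrite('pics/w2.png',im)
E
```

```text
clock: 3.0
position: [0.5349, 0.2992, 0.304]
ee_rot: [0.119, 0.993, -0.0, 0.0]
ft_force: [-0.2, 0.0, -0.4]
grip_width: 1.001
grasp_force: 0.0
bin bottom [[4.75093934e-01 3.39939572e-01 1.11022302e-16]]
rim [0.48504803 0.33048402 0.15149323] [0.48435086 0.33092236 0.15151618]
(array([ 0.52096526,  0.34833928, -0.03840256]), np.float64(0.924776862341229))
[-0.26299196  0.33503136 -0.40844167  1.47794914  0.13495443  1.3563298
  0.65169108] [0.53494081 0.29923333 0.3039501 ]
(array([ 0.52160656,  0.34845675, -0.04368915]), np.float64(0.8461620868819969))
```

View pics/w2.png

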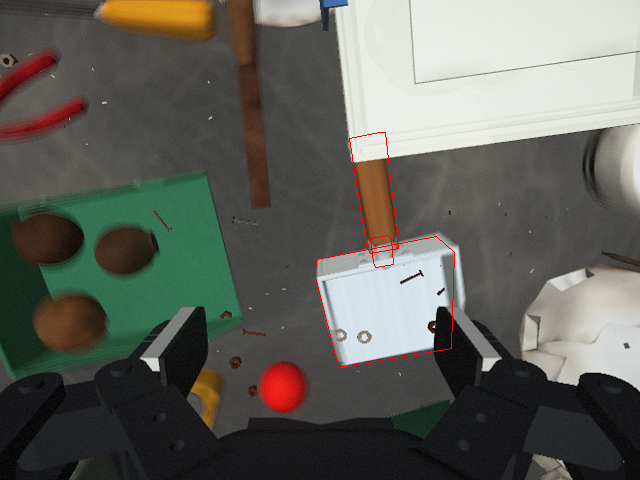

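```bash
python3 -m jog '[{"grip":-1,"slide":[0,0,0],"yaw":-0.1},{"grip":-1,"slide":[0,0,0],"yaw":-0.097},{"grip":-1,"slide":[-0.4,4.7,0],"yaw":0},{"grip":-1,"slide":[0,0,3],"yaw":0},{"grip":-1,"slide":[0,0,3],"yaw":0},{"grip":-1,"slide":[0,0,0],"yaw":0}]';python3 - <<'E'
from fit import *
import pickle
o=manip.get_obs();k=manip.calibration('wrist');T=k['camera_from_world'];c=-T[:3,:3].T@T[:3,3]
print('cam in tool',R.from_quat(o['ee_rot']).as_matrix().T@(c-o['position']),o['position'])
im=manip.camera('wrist');r=manip.masks_of('scoop','wrist')
p=fit([.521,.349,-.04],SC,[(r[0]['region'],k)],S=1);print(p)
print(R.from_quat(o['ee_rot']).as_matrix()[:,:2].T.round(3))
for P in SC: cv2.polylines(im,[cv2.convexHull(proj(world(p[0],P),k).astype(np.float32)).astype(int)],True,(0,0,255),1)
cv2.imwrite('pics/w3.png',im)
E
```

```text
clock: 3.7
position: [0.5392, 0.3458, 0.2396]
ee_rot: [0.024, 1.0, -0.002, -0.003]
ft_force: [0.5, -1.0, -0.9]
grip_width: 0.998
grasp_force: 0.0
cam in tool [ 0.06822069  0.00043622 -0.07041482] [0.53917141 0.34578168 0.2395578 ]
(array([ 0.52135279,  0.34857229, -0.02763407]), np.float64(0.8690658499234303))
[[-0.999  0.049  0.005]
 [ 0.049  0.999 -0.005]]
```

View pics/w3.png

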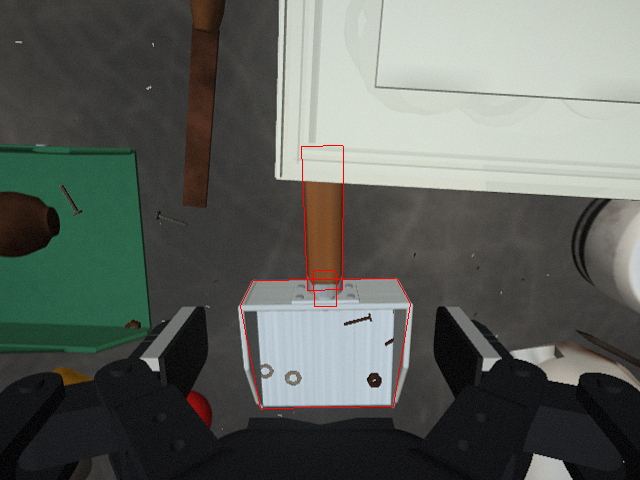

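```bash
python3 -m jog '[{"grip":-1,"slide":[0,0,3],"yaw":0},{"grip":-1,"slide":[0,0,3],"yaw":0},{"grip":-1,"slide":[0,0,3],"yaw":0},{"grip":-1,"slide":[0,0,2],"yaw":0},{"grip":-1,"slide":[0,0,1.6],"yaw":0},{"grip":-1,"slide":[0,0,0],"yaw":0}]'; python3 -m jog '[{"grip":1,"slide":[0,0,0],"yaw":0},{"grip":1,"slide":[0,0,0],"yaw":0},{"grip":1,"slide":[0,0,0],"yaw":0},{"grip":1,"slide":[0,0,0],"yaw":0},{"grip":1,"slide":[0,0,0],"yaw":0},{"grip":1,"slide":[0,0,0],"yaw":0}]' 60
```

```text
clock: 4.4
position: [0.5401, 0.3472, 0.1173]
ee_rot: [0.022, 1.0, -0.0, -0.0]
ft_force: [-0.4, -0.7, -0.0]
grip_width: 0.997
grasp_force: 0.0
clock: 5.0
position: [0.5403, 0.348, 0.1187]
ee_rot: [0.021, 1.0, 0.0, 0.0]
ft_force: [-0.9, -1.6, 5.8]
grip_width: 0.269
grasp_force: 60.3
```

```bash
python3 -m jog '[{"grip":1,"slide":[0,0,-1.5],"yaw":0},{"grip":1,"slide":[0,0,-2.5],"yaw":0},{"grip":1,"slide":[0,0,-3],"yaw":0},{"grip":1,"slide":[0,0,-4],"yaw":0},{"grip":1,"slide":[0,0,-4],"yaw":0},{"grip":1,"slide":[0,0,0],"yaw":0}]' 110
python3 - <<'E'
from fit import *
import pickle
im,k,r=pickle.load(open('w2.pkl','rb'))
print('tray open corners w2',onz([[205,172],[243,322]],[.003,.003],k).round(3))
print('hammer end w2',onz([[260,207],[235,0]],[.01,.01],k).round(3))
o=manip.get_obs();k=manip.calibration('wrist')
im=manip.camera('wrist');pickle.dump((im,k,0),open('w4.pkl','wb'));cv2.imwrite('pics/w4.png',im)
E
```

```text
clock: 5.6
position: [0.5413, 0.3492, 0.2751]
ee_rot: [0.021, 1.0, 0.003, 0.004]
ft_force: [0.3, 0.5, -1.6]
grip_width: 0.261
grasp_force: 108.2
tray open corners w2 [[0.472 0.201 0.003]
 [0.632 0.191 0.003]]
hammer end w2 [[0.516 0.244 0.01 ]
 [0.343 0.273 0.01 ]]
```

View pics/w4.png

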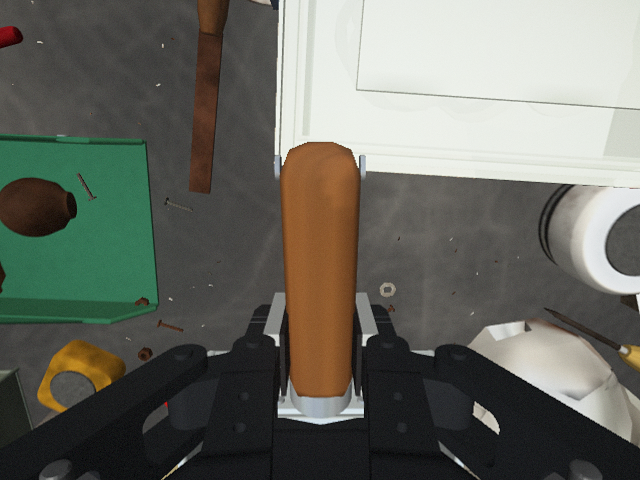

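Run:
```python
from fit import *
import pickle
im,k,r=pickle.load(open('w4.pkl','rb'))
print(onz([[147,141],[155,297],[5,305],[5,137]],[.003,.003,.003,.043],k).round(3))
D=pickle.load(open('D.pkl','rb'))
m=[]
for c in('scene','side'):
    a=D[c][2]['sorting_tray'][0]['region'].astype(np.uint8)
    h=cv2.convexHull(np.argwhere(a)[:,::-1].astype(np.int32));b=np.zeros_like(a);cv2.fillConvexPoly(b,h,1);m.append((b>0,D[c][1]))
TR2=[np.array([[-.192,s*.076,z] for s in(-1,1) for z in(0,.002)]+[[-.17,s*.076,.043] for s in(-1,1)]+[[0,s*.076,0] for s in(-1,1)]+[[.016,s*.076,.063] for s in(-1,1)])]
for parts in(TR,TR2):print(fit([.54,0,-1.6],parts,m))
print(manip.get_obs()['position'])
```

```text
[[0.471 0.205 0.003]
 [0.616 0.188 0.003]
 [0.618 0.041 0.003]
 [0.464 0.115 0.043]]
(array([ 0.52771305, -0.00546984, -1.6573792 ]), np.float64(0.8618251345779624))
(array([ 5.28162903e-01,  1.48302022e-03, -1.66200559e+00]), np.float64(0.8875127861497447))
[0.54062361 0.3485395  0.27168842]
```

```bash
python3 -m jog '[{"grip":1,"slide":[-1.45,-3.5,0],"yaw":0},{"grip":1,"slide":[0,0,0],"yaw":0.1466},{"grip":1,"slide":[0,0,0],"yaw":0.1466},{"grip":1,"slide":[0,0,0],"yaw":0.1466},{"grip":1,"slide":[0,0,0],"yaw":0.1466},{"grip":1,"slide":[0,0,0],"yaw":0.1466},{"grip":1,"slide":[0,0,0],"yaw":0.1466},{"grip":1,"slide":[0,0,0],"yaw":0.1466}]' >/dev/null; python3 -m jog '[{"grip":1,"slide":[0,0,0],"yaw":0.1466},{"grip":1,"slide":[0,0,0],"yaw":0.1466},{"grip":1,"slide":[0,0,0],"yaw":0.1466},{"grip":1,"slide":[0,0,0],"yaw":0.1466},{"grip":1,"slide":[0,0,3],"yaw":0},{"grip":1,"slide":[0,0,3],"yaw":0},{"grip":1,"slide":[0,0,2],"yaw":0},{"grip":1,"slide":[0,0,0],"yaw":0}]';python3 - <<'E'
from h import *
o=manip.get_obs();print(o['position'],R.from_quat(o['ee_rot']).as_matrix()[:,:2].T.round(3))
a=manip.camera('scene');b=manip.camera('side')
cv2.imwrite('pics/s5.png',np.hstack([cv2.resize(a[190:330,200:400],(400,280)),cv2.resize(b[220:360,170:370],(400,280))]))
E
```

```text
clock: 7.25
position: [0.551, 0.311, 0.1836]
ee_rot: [0.736, 0.677, -0.004, -0.001]
ft_force: [-0.8, -0.6, -2.3]
grip_width: 0.261
grasp_force: 108.1
[0.55104056 0.31099467 0.18356953] [[ 0.083  0.997 -0.004]
 [ 0.997 -0.083 -0.006]]
```

View pics/s5.png

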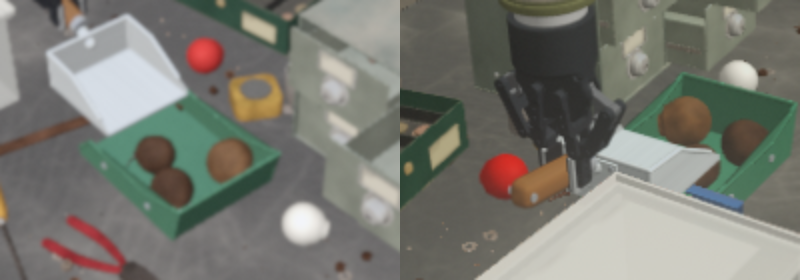

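```bash
python3 -m jog '[{"grip":1,"slide":[0,0.2,3],"yaw":0},{"grip":1,"slide":[0,0,2.2],"yaw":0},{"grip":1,"slide":[0,0,0],"yaw":0},{"grip":1,"slide":[-1.5,0,0],"yaw":0},{"grip":1,"slide":[-1.5,0,0.5],"yaw":0},{"grip":1,"slide":[-0.8,0,0.5],"yaw":0},{"grip":1,"slide":[0,0,0],"yaw":0}]';python3 - <<'E'
from h import *
o=manip.get_obs();print(o['position'],o['ft_force'],R.from_quat(o['ee_rot']).as_matrix()[:,:2].T.round(3))
E
```

```text
clock: 8.05
position: [0.5522, 0.2715, 0.1259]
ee_rot: [0.737, 0.676, -0.0, 0.001]
ft_force: [0.0, -0.7, -2.7]
grip_width: 0.263
grasp_force: 108.3
[0.55223063 0.27148574 0.12593142] [ 0.0487704  -0.71713695 -2.65505806] [[ 0.086  0.996 -0.001]
 [ 0.996 -0.086  0.   ]]
```

```bash
python3 -m jog '[{"grip":1,"slide":[0,0,0.3],"yaw":0},{"grip":1,"slide":[0,0,0.2],"yaw":0},{"grip":1,"slide":[0,0,0],"yaw":0}]';python3 - <<'E'
from h import *
a=manip.camera('scene');b=manip.camera('side')
cv2.imwrite('pics/s6.png',np.hstack([cv2.resize(a[190:330,200:400],(400,280)),cv2.resize(b[220:360,170:370],(400,280))]))
E
```

```text
clock: 8.35
position: [0.5519, 0.275, 0.1215]
ee_rot: [0.736, 0.677, 0.0, 0.0]
ft_force: [-1.6, -0.5, 4.9]
grip_width: 0.262
grasp_force: 109.4
```

View pics/s6.png

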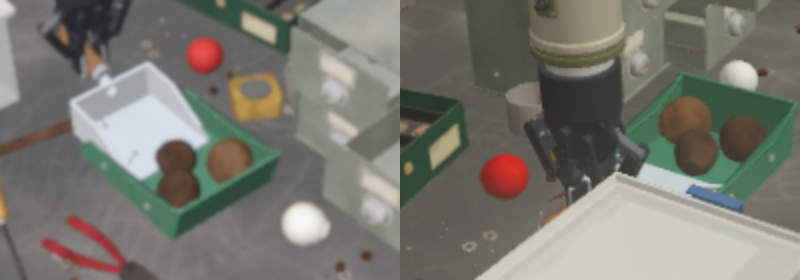

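```bash
python3 -m jog '[{"grip":1,"slide":[-1.2,0,0],"yaw":0},{"grip":1,"slide":[-1.2,0,0],"yaw":0},{"grip":1,"slide":[-1.2,0,0],"yaw":0},{"grip":1,"slide":[-1.2,0,0],"yaw":0},{"grip":1,"slide":[-1.2,0,0],"yaw":0},{"grip":1,"slide":[-1.2,0,0],"yaw":0},{"grip":1,"slide":[-1,0,0],"yaw":0},{"grip":1,"slide":[0,0,0],"yaw":0}]';python3 - <<'E'
from h import *
print(manip.get_obs()['ft_force'])
a=manip.camera('scene');b=manip.camera('side')
cv2.imwrite('pics/s7.png',np.hstack([cv2.resize(a[190:330,200:400],(400,280)),cv2.resize(b[220:360,170:370],(400,280))]))
E
```

```text
clock: 9.25
position: [0.5457, 0.192, 0.1219]
ee_rot: [0.736, 0.677, 0.001, 0.0]
ft_force: [2.0, -1.5, 7.6]
grip_width: 0.261
grasp_force: 109.6
[ 1.96562664 -1.45777993  7.64460648]
```

View pics/s7.png

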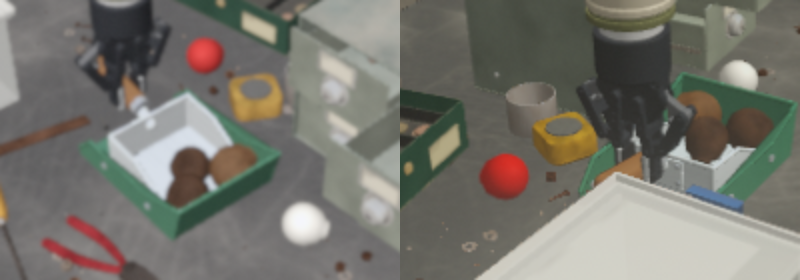

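I've now viewed 11 pictures, one more than the 10 allowed, so from here on I work from the numbers only.

```bash
cat > kn.py <<'E'
from fit import *
def knobs(tr=(.528,.003,-1.655)):
    S=[]
    for c in('scene','side'):
        manip.camera(c);k=manip.calibration(c)
        S.append([(np.argwhere(q['region']).mean(0)[::-1],q['region'].sum(),q['conf']) for q in manip.masks_of('knob_a',c) if q['conf']>.3]+[k])
    k1,k2=S[0].pop(),S[1].pop()
    c,s=np.cos(tr[2]),np.sin(tr[2])
    for a in S[0]:
        o1,r1=ray([a[0]],k1)
        for b in S[1]:
            o2,r2=ray([b[0]],k2)
            t=np.linalg.lstsq(np.c_[r1[0],-r2[0]],o2-o1,rcond=None)[0];P,Q=o1+t[0]*r1[0],o2+t[1]*r2[0]
            g=np.linalg.norm(P-Q)
            if g<.012:
                w=(P+Q)/2;d=w[:2]-tr[:2];print('knob',w.round(3),'local',(d@[c,s]).round(3),(d@[-s,c]).round(3),'gap',g.round(3),'px',a[1],b[1],a[0].round(),b[0].round())
    print(len(S[0]),len(S[1]),[x[0].round() for x in S[0]],[x[0].round() for x in S[1]])
E
python3 -m jog '[{"grip":1,"slide":[-1,0,0],"yaw":0},{"grip":1,"slide":[-0.8,0,0],"yaw":0},{"grip":1,"slide":[0,0,0],"yaw":0},{"grip":1,"slide":[0,0,0],"yaw":0}]';python3 -c "
from kn import *
knobs()"
```

```text
clock: 9.75
position: [0.5442, 0.1748, 0.1219]
ee_rot: [0.736, 0.677, 0.001, 0.0]
ft_force: [-0.3, -0.4, 7.7]
grip_width: 0.262
grasp_force: 109.7
knob [ 0.382 -0.295  0.023] local 0.309 -0.12 gap 0.008 px 555 210 [361. 405.] [430. 241.]
knob [0.703 0.214 0.023] local -0.225 0.157 gap 0.001 px 241 417 [302. 218.] [222. 308.]
knob [0.496 0.03  0.041] local -0.025 -0.034 gap 0.0 px 294 328 [292. 285.] [343. 283.]
knob [ 0.525 -0.006  0.085] local 0.01 -0.002 gap 0.007 px 334 194 [313. 272.] [339. 257.]
knob [0.55  0.019 0.05 ] local -0.018 0.02 gap 0.007 px 334 132 [313. 272.] [325. 273.]
knob [0.53  0.066 0.038] local -0.063 -0.004 gap 0.004 px 228 273 [293. 271.] [324. 289.]
knob [ 0.565 -0.099  0.029] local 0.098 0.045 gap 0.003 px 389 194 [351. 302.] [339. 257.]
knob [ 0.593 -0.075 -0.011] local 0.073 0.072 gap 0.002 px 389 132 [351. 302.] [325. 273.]
knob [0.492 0.053 0.115] local -0.047 -0.04 gap 0.007 px 1364 194 [283. 260.] [339. 257.]
knob [0.514 0.079 0.083] local -0.074 -0.021 gap 0.007 px 1364 132 [283. 260.] [325. 273.]
7 6 [array([361., 405.]), array([302., 218.]), array([292., 285.]), array([313., 272.]), array([293., 271.]), array([351., 302.]), array([283., 260.])] [array([222., 308.]), array([343., 283.]), array([324., 289.]), array([339., 257.]), array([325., 273.]), array([430., 241.])]
```

```bash
python3 -m jog '[{"grip":1,"slide":[-0.2,0,0],"yaw":0},{"grip":1,"slide":[0.34,0,0.28],"yaw":0},{"grip":1,"slide":[0.34,0,0.3],"yaw":0},{"grip":1,"slide":[0.34,0,0.33],"yaw":0},{"grip":1,"slide":[0.34,0,0.35],"yaw":0},{"grip":1,"slide":[0.34,0,0.37],"yaw":0},{"grip":1,"slide":[0,0,0],"yaw":0}]' 50;python3 -c "
from kn import *
knobs()"
```

```text
clock: 10.65
position: [0.5463, 0.1906, 0.1065]
ee_rot: [0.736, 0.677, 0.002, 0.001]
ft_force: [0.8, 1.1, 14.7]
grip_width: 0.261
grasp_force: 115.4
knob [0.56  0.038 0.061] local -0.037 0.029 gap 0.001 px 519 315 [309. 264.] [316. 271.]
knob [0.502 0.045 0.055] local -0.04 -0.03 gap 0.003 px 391 433 [290. 277.] [338. 279.]
knob [ 0.383 -0.293  0.022] local 0.307 -0.119 gap 0.007 px 550 152 [361. 405.] [430. 242.]
6 4 [array([309., 264.]), array([301., 218.]), array([352., 302.]), array([290., 277.]), array([361., 405.]), array([288., 262.])] [array([338., 279.]), array([316., 271.]), array([321., 291.]), array([430., 242.])]
```

```bash
python3 -m jog '[{"grip":1,"slide":[0,0,0],"yaw":0},{"grip":1,"slide":[0.2,0,-0.5],"yaw":0},{"grip":1,"slide":[0.2,0,-1],"yaw":0},{"grip":1,"slide":[0,0,-1.5],"yaw":0},{"grip":1,"slide":[0,0,-2],"yaw":0},{"grip":1,"slide":[0,0,-2],"yaw":0},{"grip":1,"slide":[0,0,-1],"yaw":0},{"grip":1,"slide":[0,0,0],"yaw":0}]' 120;python3 -c "
from kn import *
knobs()
print(manip.get_obs()['ft_force'],manip.get_obs()['torque'])"
```

```text
clock: 11.65
position: [0.5457, 0.1937, 0.1864]
ee_rot: [0.736, 0.677, 0.001, 0.001]
ft_force: [-0.3, 0.5, -5.8]
grip_width: 0.261
grasp_force: 118.1
knob [0.55  0.064 0.139] local -0.063 0.016 gap 0.008 px 505 105 [299. 235.] [316. 247.]
knob [ 0.91  -0.037 -0.18 ] local 0.008 0.384 gap 0.003 px 5502 451 [410. 278.] [222. 308.]
knob [0.501 0.067 0.133] local -0.061 -0.032 gap 0.002 px 380 368 [282. 248.] [334. 252.]
knob [ 0.383 -0.295  0.022] local 0.309 -0.12 gap 0.008 px 556 176 [361. 406.] [430. 241.]
knob [0.706 0.215 0.027] local -0.226 0.16 gap 0.01 px 141 451 [304. 215.] [222. 308.]
8 5 [array([299., 235.]), array([275., 235.]), array([410., 278.]), array([351., 302.]), array([282., 248.]), array([361., 406.]), array([304., 215.]), array([291., 279.])] [array([334., 252.]), array([222., 308.]), array([316., 247.]), array([430., 241.]), array([234., 273.])]
[-0.4990336   0.67022981 -5.39942329] [ 0.42750099 -0.05460392 -0.03771232]
```

Run:
```python
from fit import *
import pickle
D=pickle.load(open('D.pkl','rb'))
def hull(a):
    a=a.astype(np.uint8);h=cv2.convexHull(np.argwhere(a)[:,::-1].astype(np.int32));b=np.zeros_like(a);cv2.fillConvexPoly(b,h,1);return b>0
V={c:(hull(D[c][2]['drawer_front'][0]['region']),D[c][1]) for c in('scene','side')}
for dep in(.125,.14):
  for zb in(.098,.103):
    DR=[box(0,.012,-.0755,.0755,zb,.194),box(0,dep,-.0745,.0745,zb,.170)]
    for n in('scene','side','both'):
        v=list(V.values()) if n=='both' else [V[n]]
        print(dep,zb,n,*fit([.543,-.21,.146],DR,v,S=2))
im=manip.camera('scene')
for q in manip.masks_of('knob_a','scene'): print(q['centre'],round(q['conf'],2),q['region'].sum(),im[q['region']].mean(0).round())
```

```text
0.125 0.098 scene [ 0.56200914 -0.19997103 -0.02338226] 0.8797732565803928
0.125 0.098 side [ 0.56160384 -0.2236779   0.01131599] 0.8935955622793746
0.125 0.098 both [ 0.55927305 -0.20262989 -0.01728923] 0.8399265179290134
0.125 0.103 scene [ 0.55904457 -0.20196396 -0.00750719] 0.8659657183247924
0.125 0.103 side [ 0.55689979 -0.21523829  0.01263628] 0.876427302715047
0.125 0.103 both [ 0.5561592  -0.20481369 -0.00168048] 0.853568360635893
0.14 0.098 scene [ 5.61456047e-01 -2.00763240e-01 -3.07222645e-04] 0.9360231051986697
0.14 0.098 side [ 0.55946531 -0.22947294  0.05404763] 0.8897471339133263
0.14 0.098 both [ 0.55855513 -0.20349344  0.00325132] 0.8623843402621996
0.14 0.103 scene [ 0.55791642 -0.20283429  0.00318226] 0.9256311021197995
0.14 0.103 side [ 0.5566598  -0.22238323  0.04910565] 0.8779947489333771
0.14 0.103 both [ 0.55547311 -0.20646873  0.02467767] 0.8791343724018614
[281.9, 249.7] 0.93 399 [68. 77. 95.]
[361.7, 403.7] 0.84 581 [161.  80. 136.]
[296.7, 236.5] 0.83 477 [ 81. 103. 131.]
[352.6, 304.4] 0.76 373 [213. 217. 219.]
[274.7, 233.6] 0.65 139 [61. 72. 93.]
[305.8, 214.1] 0.6 158 [ 81.  81. 198.]
```

Run:
```python
from fit import *
import pickle
D=pickle.load(open('D.pkl','rb'));k=D['scene'][1]
a=[[440/2.6+180,52/2.6+180],[735/2.6+180,213/2.6+180]]
p=onz(a,[.2,.2],k);print(p.round(3),np.linalg.norm(p[0]-p[1]))
g=cv2.cvtColor(D['scene'][0],cv2.COLOR_BGR2GRAY)
L=cv2.createLineSegmentDetector().detect(g)[0][:,0]
for l in L:
    n=np.hypot(l[2]-l[0],l[3]-l[1]);m=(l[:2]+l[2:])/2
    if n>18 and 340<m[0]<515 and 165<m[1]<330:
        w=onz([l[:2],l[2:]],[.194,.194],k);d=w[1]-w[0]
        print(l.round(),n.round(),w[:,:2].round(3).tolist(),'ang',np.degrees(np.arctan2(d[1],d[0])).round(1))
```

```text
[[ 0.679  0.025  0.2  ]
 [ 0.69  -0.285  0.2  ]] 0.31018542944345473
[402. 165. 351. 196.] 60.0 [[0.897, 0.038], [0.7, 0.039]] ang 179.6
[494. 159. 487. 185.] 26.0 [[1.092, -0.117], [0.977, -0.167]] ang -156.6
[345. 204. 342. 235.] 31.0 [[0.666, 0.025], [0.578, -0.047]] ang -141.0
[459. 266. 513. 221.] 69.0 [[0.682, -0.284], [0.893, -0.286]] ang -0.6
[419. 304. 459. 270.] 52.0 [[0.536, -0.289], [0.67, -0.291]] ang -1.0
[452. 292. 416. 323.] 47.0 [[0.608, -0.316], [0.495, -0.315]] ang 179.6
[351. 198. 380. 215.] 34.0 [[0.694, 0.033], [0.695, -0.059]] ang -89.2
[403. 229. 422. 240.] 22.0 [[0.691, -0.127], [0.691, -0.179]] ang -89.8
[415. 248. 385. 270.] 37.0 [[0.661, -0.186], [0.561, -0.184]] ang 179.2
[434. 316. 450. 301.] 22.0 [[0.53, -0.329], [0.584, -0.329]] ang 0.2
[472. 175. 456. 188.] 21.0 [[0.987, -0.118], [0.912, -0.12]] ang -178.7
[511. 221. 404. 165.] 121.0 [[0.893, -0.283], [0.898, 0.032]] ang 89.1
[379. 281. 396. 290.] 20.0 [[0.527, -0.195], [0.532, -0.236]] ang -83.5
[397. 284. 381. 273.] 20.0 [[0.547, -0.227], [0.55, -0.183]] ang 86.7
[480. 200. 513. 218.] 38.0 [[0.908, -0.189], [0.907, -0.281]] ang -90.7
[346. 258. 363. 269.] 20.0 [[0.532, -0.102], [0.532, -0.149]] ang -89.4
[458. 190. 482. 201.] 26.0 [[0.907, -0.129], [0.91, -0.194]] ang -87.4
[428. 168. 454. 181.] 29.0 [[0.932, -0.02], [0.931, -0.099]] ang -90.4
[380. 302. 427. 335.] 58.0 [[0.487, -0.234], [0.485, -0.347]] ang -91.2
[430. 334. 434. 317.] 18.0 [[0.489, -0.349], [0.53, -0.329]] ang 26.1
[350. 238. 348. 257.] 19.0 [[0.584, -0.065], [0.535, -0.103]] ang -141.6
[453. 273. 416. 250.] 43.0 [[0.654, -0.286], [0.657, -0.191]] ang 88.3
[373. 219. 393. 232.] 24.0 [[0.672, -0.058], [0.666, -0.119]] ang -94.9
[387. 272. 411. 289.] 29.0 [[0.56, -0.192], [0.555, -0.255]] ang -94.5
[424. 241. 441. 251.] 20.0 [[0.694, -0.185], [0.691, -0.231]] ang -94.3
```

```bash
python3 -m jog '[{"grip":1,"slide":[0,0,-1.5],"yaw":0},{"grip":1,"slide":[0,0,-2.5],"yaw":0},{"grip":1,"slide":[0,0,-3],"yaw":0},{"grip":1,"slide":[0,0,-3],"yaw":0},{"grip":1,"slide":[0,0,-2.5],"yaw":0},{"grip":1,"slide":[0,0,-1],"yaw":0},{"grip":1,"slide":[0,0,0],"yaw":-0.05},{"grip":1,"slide":[0,0,0],"yaw":-0.1}]' 120 >/dev/null; python3 -m jog '[{"grip":1,"slide":[0,0,0],"yaw":-0.1},{"grip":1,"slide":[0,0,0],"yaw":-0.1},{"grip":1,"slide":[0,0,0],"yaw":-0.1},{"grip":1,"slide":[0,0,0],"yaw":-0.1},{"grip":1,"slide":[0,0,0],"yaw":-0.1},{"grip":1,"slide":[0,0,0],"yaw":-0.1},{"grip":1,"slide":[0,0,0],"yaw":-0.1},{"grip":1,"slide":[0,0,0],"yaw":-0.1}]' >/dev/null;  python3 -m jog '[{"grip":1,"slide":[0,0,0],"yaw":-0.1},{"grip":1,"slide":[0,0,0],"yaw":-0.1},{"grip":1,"slide":[0,0,0],"yaw":-0.1},{"grip":1,"slide":[0,0,0],"yaw":-0.1},{"grip":1,"slide":[0,0,0],"yaw":-0.1},{"grip":1,"slide":[0,0,0],"yaw":-0.1},{"grip":1,"slide":[0,0,0],"yaw":-0.095},{"grip":1,"slide":[0,0,0],"yaw":0}]'
python3 - <<'E'
from fit import *
import pickle
D=pickle.load(open('D.pkl','rb'));k=D['scene'][1]
for z in(.17,):
    print(onz([[419,304],[459,270],[415,248],[385,270]],[z]*4,k).round(3)[:,:2])
o=manip.get_obs();print(o['position'],o['ft_force'],o['joint_pos'].round(2),R.from_quat(o['ee_rot']).as_matrix()[:,:2].T.round(3))
E
```

```text
clock: 14.35
position: [0.5446, 0.1933, 0.3189]
ee_rot: [0.004, 1.0, -0.0, -0.001]
ft_force: [-0.9, 0.3, -4.7]
grip_width: 0.256
grasp_force: 118.4
[[ 0.555 -0.279]
 [ 0.694 -0.28 ]
 [ 0.684 -0.171]
 [ 0.582 -0.169]]
[0.54461535 0.19329033 0.31892234] [-0.86741868  0.27289306 -4.74663363] [-0.14  0.24 -0.33  1.55  0.08  1.36  1.08] [[-1.     0.008  0.002]
 [ 0.008  1.    -0.001]]
```

```bash
python3 -m jog '[{"grip":1,"slide":[1.4,0,0],"yaw":0},{"grip":1,"slide":[1.4,-1.4,0],"yaw":0},{"grip":1,"slide":[1.4,-3,0],"yaw":0},{"grip":1,"slide":[1.4,-3,0],"yaw":0},{"grip":1,"slide":[1.4,-3,0],"yaw":0},{"grip":1,"slide":[1.4,-3,0],"yaw":0},{"grip":1,"slide":[1.4,-3,0],"yaw":0},{"grip":1,"slide":[1.4,-3,0],"yaw":0}]' >/dev/null; python3 -m jog '[{"grip":1,"slide":[0,-3,0],"yaw":0},{"grip":1,"slide":[0,-3,0],"yaw":0},{"grip":1,"slide":[0,-3,0],"yaw":0},{"grip":1,"slide":[0,-3,0],"yaw":0},{"grip":1,"slide":[0,-3,0],"yaw":0},{"grip":1,"slide":[0,-2.9,0],"yaw":0},{"grip":1,"slide":[0,-1.5,0],"yaw":0},{"grip":1,"slide":[0,0,0],"yaw":0}]'
python3 - <<'E'
from kn import *
knobs((.555,-.2035,0))
o=manip.get_obs();print(o['position'],o['ft_force'],o['torque'],R.from_quat(o['ee_rot']).as_matrix()[:,:2].T.round(3))
E
```

```text
clock: 15.95
position: [0.4285, -0.1959, 0.3192]
ee_rot: [0.008, 1.0, -0.0, -0.001]
ft_force: [0.5, -0.2, -5.6]
grip_width: 0.26
grasp_force: 118.5
knob [ 0.382 -0.296  0.024] local -0.173 -0.092 gap 0.007 px 534 198 [362. 406.] [431. 241.]
knob [ 0.566 -0.1    0.029] local 0.011 0.103 gap 0.005 px 361 225 [352. 303.] [339. 257.]
knob [ 0.505 -0.232  0.262] local -0.05 -0.028 gap 0.001 px 268 39 [389. 272.] [383. 157.]
knob [ 0.556 -0.214  0.266] local 0.001 -0.01 gap 0.009 px 595 157 [397. 255.] [360. 154.]
knob [0.701 0.215 0.024] local 0.146 0.418 gap 0.002 px 245 440 [301. 218.] [222. 308.]
knob [ 0.444 -0.057  0.32 ] local -0.111 0.146 gap 0.007 px 245 39 [301. 218.] [383. 157.]
knob [ 0.84   0.052 -0.103] local 0.285 0.255 gap 0.01 px 165 440 [376. 254.] [222. 308.]
6 5 [array([362., 406.]), array([352., 303.]), array([389., 272.]), array([397., 255.]), array([301., 218.]), array([376., 254.])] [array([222., 308.]), array([431., 241.]), array([360., 154.]), array([339., 257.]), array([383., 157.])]
[ 0.42946562 -0.19243436  0.3194972 ] [-0.7347533   0.76092539 -5.39795376] [-0.01212706  0.45732046  0.02638129] [[-1.     0.009  0.   ]
 [ 0.009  1.     0.   ]]
```

```bash
python3 -m jog '[{"grip":1,"slide":[0,-1.1,1],"yaw":0},{"grip":1,"slide":[0,0,2],"yaw":0},{"grip":1,"slide":[0,0,0.5],"yaw":0},{"grip":1,"slide":[0,0,0],"yaw":0}]'; python3 -m jog '[{"grip":1,"slide":[0,0,0.4],"yaw":0},{"grip":1,"slide":[0,0,0.3],"yaw":0},{"grip":1,"slide":[0,0,0],"yaw":0}]'
```

```text
clock: 16.55
position: [0.4289, -0.2044, 0.2838]
ee_rot: [0.005, 1.0, 0.0, -0.001]
ft_force: [0.1, 1.0, -3.9]
grip_width: 0.257
grasp_force: 118.4
clock: 16.85
position: [0.4309, -0.2046, 0.2796]
ee_rot: [0.005, 1.0, -0.001, 0.003]
ft_force: [0.1, 0.3, 6.1]
grip_width: 0.256
grasp_force: 120.4
```

```bash
python3 -m jog '[{"grip":1,"slide":[0,0,0],"yaw":0},{"grip":1,"slide":[0,0,0],"yaw":0}]' 20; python3 -m jog '[{"grip":1,"slide":[0,0,-0.5],"yaw":0},{"grip":1,"slide":[-0.2,0,-0.5],"yaw":0},{"grip":1,"slide":[-0.2,0,-0.5],"yaw":0},{"grip":1,"slide":[0,0,0],"yaw":0}]'; python3 -c "
from kn import *
print(manip.get_obs()['torque'])
knobs((.555,-.2035,0))"
```

```text
clock: 17.05
position: [0.4308, -0.2046, 0.2796]
ee_rot: [0.005, 1.0, -0.001, 0.003]
ft_force: [-0.5, -0.3, 5.3]
grip_width: 0.261
grasp_force: 120.3
clock: 17.45
position: [0.4335, -0.2044, 0.2929]
ee_rot: [0.005, 1.0, -0.0, -0.0]
ft_force: [0.6, -0.5, -4.6]
grip_width: 0.259
grasp_force: 118.5
[0.02438938 0.42027284 0.01817421]
knob [ 0.382 -0.295  0.023] local -0.173 -0.091 gap 0.008 px 558 188 [361. 406.] [431. 241.]
knob [ 0.557 -0.22   0.242] local 0.002 -0.017 gap 0.007 px 599 208 [399. 265.] [361. 163.]
knob [ 0.597 -0.145  0.158] local 0.042 0.059 gap 0.006 px 186 2286 [380. 266.] [334. 201.]
knob [0.702 0.215 0.024] local 0.147 0.419 gap 0.001 px 260 427 [302. 218.] [222. 308.]
knob [0.521 0.023 0.234] local -0.034 0.226 gap 0.003 px 260 2286 [302. 218.] [334. 201.]
knob [ 0.509 -0.241  0.237] local -0.046 -0.038 gap 0.001 px 293 50 [393. 283.] [382. 166.]
knob [ 0.525 -0.229  0.211] local -0.03 -0.025 gap 0.008 px 293 1562 [393. 283.] [376. 177.]
5 7 [array([361., 406.]), array([399., 265.]), array([380., 266.]), array([302., 218.]), array([393., 283.])] [array([222., 308.]), array([361., 163.]), array([431., 241.]), array([334., 201.]), array([339., 257.]), array([382., 166.]), array([376., 177.])]
```

```bash
python3 -m jog '[{"grip":1,"slide":[0,0,0.6],"yaw":0},{"grip":1,"slide":[0,0,0.5],"yaw":0},{"grip":0.6,"slide":[0,0,0],"yaw":0}]' 20;  python3 -m jog '[{"grip":0.52,"slide":[0,0,0],"yaw":0}]' 20
```

```text
clock: 17.95
position: [0.4338, -0.2046, 0.2818]
ee_rot: [0.005, 1.0, -0.0, 0.001]
ft_force: [0.8, 0.1, 1.6]
grip_width: 0.255
grasp_force: 119.6
clock: 18.05
position: [0.4338, -0.2045, 0.2822]
ee_rot: [0.005, 1.0, -0.0, 0.001]
ft_force: [-0.0, 0.2, -0.5]
grip_width: 0.259
grasp_force: 119.3
```

```bash
python3 -m jog '[{"grip":0.49,"slide":[0,0,0],"yaw":0}]' 20
```

```text
clock: 18.15
position: [0.4336, -0.2045, 0.282]
ee_rot: [0.005, 1.0, -0.0, 0.001]
ft_force: [0.9, -0.2, 1.1]
grip_width: 0.262
grasp_force: 115.7
```

```bash
python3 -m jog '[{"grip":0.48,"slide":[0,0,0],"yaw":0}]' 20;python3 -m jog '[{"grip":0.47,"slide":[0,0,0],"yaw":0}]' 20;python3 -m jog '[{"grip":0.465,"slide":[0,0,0],"yaw":0}]' 20
```

```text
clock: 18.25
position: [0.4336, -0.2045, 0.282]
ee_rot: [0.005, 1.0, -0.0, 0.0]
ft_force: [1.3, 0.1, 1.3]
grip_width: 0.267
grasp_force: 93.9
clock: 18.35
position: [0.4335, -0.2045, 0.2818]
ee_rot: [0.005, 1.0, -0.0, 0.0]
ft_force: [-0.5, 0.5, 0.5]
grip_width: 0.27
grasp_force: 71.7
clock: 18.45
position: [0.4334, -0.2045, 0.2818]
ee_rot: [0.005, 1.0, -0.0, 0.0]
ft_force: [1.1, 1.0, 1.4]
grip_width: 0.274
grasp_force: 60.6
```

```bash
python3 -m jog '[{"grip":0.455,"slide":[0,0,0],"yaw":0},{"grip":0.452,"slide":[0,0,0],"yaw":0}]' 20;python3 -m jog '[{"grip":0.452,"slide":[0,0,-0.5],"yaw":0},{"grip":0.452,"slide":[-0.2,0,-0.5],"yaw":0},{"grip":0.452,"slide":[0,0,0],"yaw":0}]' 20;python3 -c "
from kn import *
print(manip.get_obs()['torque'])
knobs((.555,-.2035,0))"
```

```text
clock: 18.65
position: [0.4333, -0.2046, 0.2816]
ee_rot: [0.005, 1.0, -0.0, 0.0]
ft_force: [1.4, 0.2, 1.6]
grip_width: 0.278
grasp_force: 31.8
clock: 18.95
position: [0.4353, -0.2044, 0.2918]
ee_rot: [0.005, 1.0, 0.0, -0.0]
ft_force: [-0.6, -0.1, -4.8]
grip_width: 0.273
grasp_force: 30.8
[-0.0087111   0.40630769  0.01933001]
knob [ 0.888 -0.005 -0.15 ] local 0.333 0.199 gap 0.01 px 611 442 [399. 268.] [222. 308.]
knob [ 0.559 -0.22   0.233] local 0.004 -0.017 gap 0.008 px 611 189 [399. 268.] [360. 166.]
knob [ 0.528 -0.231  0.217] local -0.027 -0.027 gap 0.012 px 249 136 [392. 284.] [372. 172.]
knob [0.701 0.216 0.024] local 0.146 0.419 gap 0.001 px 257 442 [301. 218.] [222. 308.]
knob [ 0.383 -0.295  0.022] local -0.172 -0.091 gap 0.008 px 518 204 [361. 406.] [430. 241.]
knob [ 0.522 -0.196  0.235] local -0.033 0.007 gap 0.005 px 115 136 [379. 267.] [372. 172.]
knob [ 0.609 -0.069 -0.056] local 0.054 0.135 gap 0.006 px 107 4371 [354. 308.] [320. 289.]
6 6 [array([399., 268.]), array([392., 284.]), array([301., 218.]), array([361., 406.]), array([379., 267.]), array([354., 308.])] [array([430., 241.]), array([372., 172.]), array([222., 308.]), array([360., 166.]), array([339., 257.]), array([320., 289.])]
```

```bash
python3 -m jog '[{"grip":0.449,"slide":[0,0,0],"yaw":0}]' 20;python3 -m jog '[{"grip":0.447,"slide":[0,0,0],"yaw":0}]';python3 -m jog '[{"grip":0.445,"slide":[0,0,0],"yaw":0}]'; python3 -c "
from kn import *
print(manip.get_obs()['torque'])
knobs((.555,-.2035,0))"
```

```text
clock: 19.25
position: [0.4353, -0.2045, 0.2915]
ee_rot: [0.005, 1.0, 0.0, -0.0]
ft_force: [-0.1, 0.2, -3.2]
grip_width: 0.276
grasp_force: 24.4
clock: 19.35
position: [0.4353, -0.2045, 0.2916]
ee_rot: [0.005, 1.0, 0.0, -0.0]
ft_force: [-0.5, 1.0, -2.4]
grip_width: 0.273
grasp_force: 19.9
clock: 19.45
position: [0.4353, -0.2045, 0.2916]
ee_rot: [0.005, 1.0, 0.0, -0.0]
ft_force: [0.1, 0.3, -2.9]
grip_width: 0.278
grasp_force: 15.5
[0.02378698 0.24422493 0.04352826]
knob [ 0.889 -0.005 -0.15 ] local 0.334 0.198 gap 0.009 px 614 435 [400. 268.] [222. 308.]
knob [ 0.56  -0.22   0.232] local 0.005 -0.017 gap 0.008 px 614 157 [400. 268.] [360. 166.]
knob [ 0.521 -0.197  0.236] local -0.034 0.007 gap 0.007 px 115 130 [380. 267.] [373. 172.]
knob [0.702 0.215 0.024] local 0.147 0.418 gap 0.001 px 250 435 [302. 218.] [222. 308.]
knob [ 0.382 -0.295  0.023] local -0.173 -0.091 gap 0.008 px 574 159 [361. 406.] [431. 241.]
knob [ 0.528 -0.231  0.217] local -0.027 -0.028 gap 0.011 px 262 130 [393. 284.] [373. 172.]
knob [ 0.509 -0.242  0.232] local -0.046 -0.038 gap 0.001 px 262 62 [393. 284.] [382. 167.]
knob [ 0.565 -0.109  0.022] local 0.01 0.094 gap 0.011 px 111 224 [354. 308.] [340. 257.]
6 6 [array([400., 268.]), array([380., 267.]), array([302., 218.]), array([361., 406.]), array([393., 284.]), array([354., 308.])] [array([222., 308.]), array([340., 257.]), array([431., 241.]), array([360., 166.]), array([373., 172.]), array([382., 167.])]
```

```bash
python3 -m jog '[{"grip":0.447,"slide":[-0.1,0,-0.7],"yaw":0},{"grip":0.447,"slide":[-0.1,0,-0.7],"yaw":0},{"grip":0.447,"slide":[-0.3,0,-0.7],"yaw":0},{"grip":0.447,"slide":[0,0,0],"yaw":0}]' 20; python3 -c "
from kn import *
print(manip.get_obs()['torque'],manip.get_obs()['ft_force'])
knobs((.555,-.2035,0))"
```

```text
clock: 20.05
position: [0.4411, -0.2046, 0.3141]
ee_rot: [0.005, 1.0, -0.0, 0.001]
ft_force: [-1.5, 0.6, -0.1]
grip_width: 0.279
grasp_force: 15.6
[ 0.12013128 -0.01645745  0.01875387] [-1.48916658  0.62184929 -0.05561905]
knob [ 0.562 -0.222  0.234] local 0.007 -0.018 gap 0.008 px 464 125 [401. 266.] [359. 165.]
knob [ 0.382 -0.295  0.023] local -0.173 -0.092 gap 0.007 px 535 194 [362. 405.] [431. 241.]
knob [ 0.853  0.034 -0.12 ] local 0.298 0.238 gap 0.003 px 6 408 [382. 260.] [222. 308.]
knob [ 0.528 -0.195  0.245] local -0.027 0.008 gap 0.009 px 6 105 [382. 260.] [370. 168.]
knob [ 0.602 -0.143  0.162] local 0.047 0.061 gap 0.007 px 6 2189 [382. 260.] [334. 202.]
knob [ 0.584 -0.268  0.219] local 0.029 -0.065 gap 0.003 px 2916 125 [426. 277.] [359. 165.]
knob [ 0.528 -0.228  0.213] local -0.027 -0.024 gap 0.012 px 178 1385 [394. 280.] [375. 177.]
knob [0.702 0.215 0.024] local 0.147 0.418 gap 0.002 px 227 408 [302. 218.] [222. 308.]
knob [ 0.464 -0.037  0.299] local -0.091 0.166 gap 0.005 px 227 105 [302. 218.] [370. 168.]
knob [0.521 0.023 0.233] local -0.034 0.227 gap 0.003 px 227 2189 [302. 218.] [334. 202.]
knob [ 0.513 -0.214  0.21 ] local -0.042 -0.01 gap 0.012 px 1877 1385 [380. 286.] [375. 177.]
7 7 [array([401., 266.]), array([362., 405.]), array([382., 260.]), array([426., 277.]), array([394., 280.]), array([302., 218.]), array([380., 286.])] [array([222., 308.]), array([375., 177.]), array([370., 168.]), array([431., 241.]), array([340., 257.]), array([359., 165.]), array([334., 202.])]
```

```bash
python3 -m jog '[{"grip":0.447,"slide":[-0.4,0,-0.6],"yaw":0},{"grip":0.447,"slide":[-0.4,0,-0.6],"yaw":0},{"grip":0.447,"slide":[-0.5,0,-0.7],"yaw":0},{"grip":0.447,"slide":[-0.5,0,-0.7],"yaw":0},{"grip":0.447,"slide":[0,0,0],"yaw":0}]' 20; python3 -c "
from kn import *
print(manip.get_obs()['torque'],manip.get_obs()['ft_force'])
knobs((.555,-.2035,0))"
```

```text
clock: 20.75
position: [0.4593, -0.2047, 0.3397]
ee_rot: [0.004, 1.0, -0.0, 0.001]
ft_force: [-0.9, 0.1, 0.0]
grip_width: 0.28
grasp_force: 15.7
[ 0.05415143 -0.06404007 -0.04910623] [-0.92486817  0.13613632  0.02345456]
knob [ 0.564 -0.099  0.03 ] local 0.009 0.104 gap 0.004 px 407 216 [351. 302.] [339. 257.]
knob [0.702 0.216 0.023] local 0.147 0.419 gap 0.0 px 251 394 [302. 218.] [222. 309.]
knob [ 0.47  -0.036  0.304] local -0.085 0.167 gap 0.011 px 251 80 [302. 218.] [365. 163.]
knob [ 0.382 -0.295  0.022] local -0.173 -0.091 gap 0.007 px 525 165 [361. 406.] [431. 242.]
knob [ 0.892 -0.012 -0.16 ] local 0.337 0.191 gap 0.003 px 210 394 [401. 272.] [222. 309.]
knob [ 0.55  -0.232  0.238] local -0.005 -0.029 gap 0.011 px 210 80 [401. 272.] [365. 163.]
knob [ 0.866  0.021 -0.133] local 0.311 0.224 gap 0.006 px 101 394 [388. 263.] [222. 309.]
knob [ 0.54  -0.206  0.247] local -0.015 -0.002 gap 0.009 px 101 80 [388. 263.] [365. 163.]
7 5 [array([351., 302.]), array([302., 218.]), array([361., 406.]), array([412., 262.]), array([401., 272.]), array([388., 263.]), array([291., 272.])] [array([222., 309.]), array([339., 257.]), array([335., 172.]), array([431., 242.]), array([365., 163.])]
```

```bash
python3 -m jog '[{"grip":0.447,"slide":[-0.6,0,-0.6],"yaw":0},{"grip":0.447,"slide":[-0.6,0,-0.6],"yaw":0},{"grip":0.447,"slide":[-0.6,0,-0.4],"yaw":0},{"grip":0.447,"slide":[-0.7,0,-0.4],"yaw":0},{"grip":0.447,"slide":[0,0,0],"yaw":0}]' 20; python3 -c "
from kn import *
print(manip.get_obs()['torque'],manip.get_obs()['ft_force'])
knobs((.555,-.2035,0))
r=manip.masks_of('scoop','scene');print([(q['conf'],q['region'].sum(),q['centre']) for q in r[:2]])"
```

```text
clock: 21.45
position: [0.4844, -0.2048, 0.3589]
ee_rot: [0.004, 1.0, -0.0, 0.0]
ft_force: [-0.0, 0.1, -2.6]
grip_width: 0.277
grasp_force: 15.4
[-0.01572128  0.10765579  0.00066003] [-0.03451608  0.09344103 -2.55578692]
knob [ 0.382 -0.294  0.022] local -0.173 -0.091 gap 0.007 px 560 170 [361. 406.] [431. 242.]
knob [0.702 0.215 0.025] local 0.147 0.419 gap 0.001 px 247 445 [302. 218.] [222. 308.]
knob [ 0.684 -0.239  0.139] local 0.129 -0.036 gap 0.005 px 246 92 [438. 274.] [321. 192.]
knob [ 0.565 -0.1    0.03 ] local 0.01 0.104 gap 0.004 px 375 187 [352. 302.] [339. 257.]
6 4 [array([361., 406.]), array([302., 218.]), array([438., 274.]), array([432., 255.]), array([352., 302.]), array([415., 252.])] [array([222., 308.]), array([339., 257.]), array([431., 242.]), array([321., 192.])]
[(0.83, np.int64(2103), [399.4, 261.0])]
```

```bash
python3 -c "
from fit import *
k=manip.calibration('scene')
print(onz([[438,274],[432,255],[415,252]],[.135]*3,k).round(3),onz([[438,274],[432,255],[415,252]],[.228]*3,k).round(3))
im=manip.camera('scene')
for q in manip.masks_of('knob_a','scene'): print(np.round(q['centre']),round(q['conf'],2),q['region'].sum(),im[q['region']].mean(0).round(),cv2.boundingRect(q['region'].astype(np.uint8)))
"
```

```text
[[ 0.685 -0.239  0.135]
 [ 0.727 -0.193  0.135]
 [ 0.707 -0.159  0.135]] [[ 0.598 -0.284  0.228]
 [ 0.634 -0.243  0.228]
 [ 0.617 -0.213  0.228]]
[440. 272.] 0.69 195 [64. 74. 91.] (428, 262, 18, 22)
[412. 251.] 0.65 123 [103. 123. 148.] (405, 248, 18, 13)
[350. 305.] 0.61 385 [213. 216. 218.] (341, 292, 23, 21)
[300. 217.] 0.58 300 [ 66.  67. 179.] (292, 209, 20, 19)
[290. 270.] 0.53 4013 [107. 127.  83.] (239, 235, 100, 75)
[429. 253.] 0.52 321 [64. 75. 95.] (419, 244, 25, 19)
```

```bash
python3 -m jog '[{"grip":1,"slide":[0,0,0],"yaw":0},{"grip":1,"slide":[0,0,0],"yaw":0},{"grip":1,"slide":[0.5,0,-2],"yaw":0},{"grip":1,"slide":[1,0,-3],"yaw":0},{"grip":1,"slide":[0.5,2,0],"yaw":0},{"grip":1,"slide":[0,4,0],"yaw":0},{"grip":1,"slide":[0,5,0],"yaw":0},{"grip":1,"slide":[0,5,0],"yaw":0}]' 60; python3 -m jog '[{"grip":1,"slide":[0,5,0],"yaw":0},{"grip":1,"slide":[0,5,0],"yaw":0},{"grip":1,"slide":[0,5,0],"yaw":0},{"grip":1,"slide":[0,5,0],"yaw":0},{"grip":1,"slide":[-2,5,0],"yaw":0},{"grip":1,"slide":[-3,5,0],"yaw":0},{"grip":1,"slide":[-3,5,0],"yaw":0},{"grip":1,"slide":[0,0,0],"yaw":0}]'; python3 -c "
from h import *
o=manip.get_obs();print(o['position'],R.from_quat(o['ee_rot']).as_matrix()[:,:2].T.round(3),o['ft_force'])"
```

```text
clock: 22.6
position: [0.4644, -0.0433, 0.4088]
ee_rot: [0.005, 1.0, -0.0, 0.0]
ft_force: [0.6, 0.4, -2.6]
grip_width: 0.271
grasp_force: 59.9
clock: 23.4
position: [0.5387, 0.2921, 0.4046]
ee_rot: [0.002, 1.0, 0.001, -0.003]
ft_force: [-1.7, -0.8, -2.6]
grip_width: 0.268
grasp_force: 60.1
[0.53865359 0.29210404 0.4045942 ] [[-1.     0.004  0.006]
 [ 0.004  1.     0.001]] [-1.65646971 -0.80844749 -2.58571094]
```

```bash
python3 -m jog '[{"grip":1,"slide":[-1.5,2,-0],"yaw":0},{"grip":1,"slide":[-1.5,2,3],"yaw":0},{"grip":1,"slide":[0,0,4],"yaw":0},{"grip":1,"slide":[0,0,4],"yaw":0},{"grip":1,"slide":[0,0,4],"yaw":0},{"grip":0.46,"slide":[0,0,3],"yaw":0},{"grip":0.455,"slide":[0,0,0],"yaw":0},{"grip":0.452,"slide":[0,0,0],"yaw":0}]' 60; python3 -c "
from h import *
o=manip.get_obs();print(o['position'],o['ft_force'])"
```

```text
clock: 24.2
position: [0.5686, 0.3264, 0.2296]
ee_rot: [0.005, 1.0, 0.0, 0.0]
ft_force: [0.7, 0.8, -1.5]
grip_width: 0.274
grasp_force: 30.7
[0.56858197 0.32636037 0.22958568] [ 0.7181447   0.80183926 -1.50720173]
```

```bash
python3 -m jog '[{"grip":0.452,"slide":[0,1.2,1.5],"yaw":0},{"grip":0.452,"slide":[0,0,1.5],"yaw":0},{"grip":0.45,"slide":[0.3,0,1.3],"yaw":0},{"grip":0.45,"slide":[0.3,0,1.3],"yaw":0},{"grip":0.45,"slide":[0.4,0,1.3],"yaw":0},{"grip":0.45,"slide":[0.4,0,1.3],"yaw":0}]'; python3 -m jog '[{"grip":0.45,"slide":[0.4,0,1.2],"yaw":0},{"grip":0.45,"slide":[0.2,0,0.8],"yaw":0},{"grip":0.45,"slide":[0,0,0],"yaw":0}]' ; python3 -c "
from fit import *
o=manip.get_obs();print(o['position'],o['ft_force'],o['torque'])
manip.camera('scene');k=manip.calibration('scene');r=manip.masks_of('scoop','scene')
print(fit([o['position'][0]-.019,o['position'][1],-.01],SC,[(r[0]['region'],k)]))
"
```

```text
clock: 24.8
position: [0.5541, 0.3387, 0.1459]
ee_rot: [0.005, 1.0, 0.0, 0.0]
ft_force: [-1.9, 0.2, 1.5]
grip_width: 0.271
grasp_force: 26.5
clock: 25.1
position: [0.5478, 0.3385, 0.1254]
ee_rot: [0.004, 1.0, -0.0, -0.001]
ft_force: [0.4, 0.3, -1.4]
grip_width: 0.274
grasp_force: 25.7
[0.54781903 0.33849016 0.12537328] [ 0.37837129  0.25088014 -1.44741633] [0.0715993  0.12549322 0.03906877]
(array([ 0.52858967,  0.3447767 , -0.02317324]), np.float64(0.758998435054773))
```

```bash
python3 -m jog '[{"grip":0.45,"slide":[0,0,0.4],"yaw":0},{"grip":0.45,"slide":[0,0,0.2],"yaw":0},{"grip":0.45,"slide":[0,0,0],"yaw":0}]'; python3 -m jog '[{"grip":0.45,"slide":[0,0,0.2],"yaw":0},{"grip":0.45,"slide":[0,0,0],"yaw":0}]'
```

```text
clock: 25.5
position: [0.5487, 0.3387, 0.1207]
ee_rot: [0.005, 1.0, 0.0, 0.0]
ft_force: [-0.2, -0.2, -1.0]
grip_width: 0.274
grasp_force: 25.9
clock: 25.7
position: [0.5487, 0.3388, 0.1192]
ee_rot: [0.005, 1.0, 0.0, 0.0]
ft_force: [-1.5, -0.7, 3.6]
grip_width: 0.278
grasp_force: 26.1
```

```bash
python3 -m jog '[{"grip":0.4,"slide":[0,0,0],"yaw":0},{"grip":0.2,"slide":[0,0,0],"yaw":0},{"grip":-0.3,"slide":[0,0,0],"yaw":0},{"grip":-0.5,"slide":[0,0,0],"yaw":0},{"grip":-0.5,"slide":[0,0,-1],"yaw":0},{"grip":-0.5,"slide":[0,0,-3],"yaw":0},{"grip":-0.5,"slide":[0,0,-5],"yaw":0},{"grip":-0.5,"slide":[0,0,-5],"yaw":0}]'; python3 -m jog '[{"grip":1,"slide":[2,0,-5],"yaw":0},{"grip":1,"slide":[3,-5,-2],"yaw":0},{"grip":1,"slide":[3,-5,0],"yaw":0},{"grip":1,"slide":[3,-5,0],"yaw":0},{"grip":1,"slide":[0,-5,0],"yaw":0},{"grip":1,"slide":[0,-5,0],"yaw":0},{"grip":1,"slide":[0,0,0],"yaw":0}]' 60; python3 -c "
from fit import *
from kn import knobs
o=manip.get_obs();print(o['position'],o['ft_force'])
for c in('scene','side'):
    manip.camera(c);k=manip.calibration(c);r=manip.masks_of('scoop',c)
    print(c,fit([.529,.339,-.01],SC,[(r[0]['region'],k)]))
knobs((.555,-.2035,0))
"
```

```text
clock: 26.5
position: [0.548, 0.3384, 0.2606]
ee_rot: [0.005, 1.0, -0.0, -0.0]
ft_force: [1.4, 1.2, 0.8]
grip_width: 0.748
grasp_force: 0.0
clock: 27.2
position: [0.4521, 0.1066, 0.3223]
ee_rot: [0.009, 1.0, -0.001, 0.001]
ft_force: [0.4, 0.7, -0.8]
grip_width: 0.003
grasp_force: 0.0
[0.45214676 0.10656312 0.32234276] [ 0.44771308  0.6508588  -0.83721954]
scene (array([ 0.5294906 ,  0.34176308, -0.0175837 ]), np.float64(0.7474281660163179))
side (array([0.5652473 , 0.31717336, 0.13692267]), np.float64(0.5579098528808394))
knob [ 0.652 -0.179  0.163] local 0.097 0.024 gap 0.01 px 549 68 [408. 261.] [321. 191.]
knob [ 0.68  -0.232  0.143] local 0.125 -0.028 gap 0.006 px 450 68 [434. 273.] [321. 191.]
knob [ 0.382 -0.295  0.023] local -0.173 -0.091 gap 0.008 px 532 158 [361. 406.] [431. 241.]
knob [0.702 0.215 0.025] local 0.147 0.419 gap 0.002 px 257 423 [301. 218.] [222. 308.]
5 4 [array([408., 261.]), array([434., 273.]), array([430., 254.]), array([361., 406.]), array([301., 218.])] [array([222., 308.]), array([321., 191.]), array([431., 241.]), array([340., 257.])]
```

```bash
python3 -m jog '[{"grip":1,"slide":[0,-5,0],"yaw":0},{"grip":1,"slide":[0,-5,0],"yaw":0},{"grip":1,"slide":[-1,-5,0],"yaw":0},{"grip":1,"slide":[-1,-5,0],"yaw":0},{"grip":1,"slide":[-1,-5,0],"yaw":0},{"grip":1,"slide":[-1,-5,0],"yaw":0},{"grip":1,"slide":[0,0,0],"yaw":0}]' 60
python3 - <<'E'
from fit import *
from scipy.optimize import minimize
o=manip.get_obs();print(o['position'])
im=manip.camera('scene');k=manip.calibration('scene');m=manip.masks_of('scoop','scene')[0]['region']
print(m.sum(),cv2.boundingRect(m.astype(np.uint8)))
S=3;M=cv2.resize(m.astype(np.uint8),None,fx=S,fy=S,interpolation=0)>0
def s6(p):
    t=np.zeros((1440,1920),np.uint8)
    for P in SC:
        c,s=np.cos(p[3]),np.sin(p[3]);Q=P-[.065,0,0];Q=np.c_[Q[:,0]*c-Q[:,2]*s+.065,Q[:,1],Q[:,0]*s+Q[:,2]*c+p[4]]
        cv2.fillConvexPoly(t,cv2.convexHull((proj(world(p[:3],Q),k)*S).astype(np.float32)).astype(np.int32),1)
    return t>0
f=lambda p:-(s6(p)&M).sum()/(s6(p)|M).sum()
x0=np.array([.529,.34,-.015,0,0])
r=minimize(f,x0,method='Nelder-Mead',options=dict(initial_simplex=np.vstack([x0,x0+np.diag([.02,.02,.1,.2,.01])])));print(r.x.round(3),r.fun,f(x0))
E
```

```text
clock: 28.3
position: [0.488, -0.1897, 0.3206]
ee_rot: [0.009, 1.0, -0.001, -0.001]
ft_force: [-0.2, 1.5, -0.8]
grip_width: 0.001
grasp_force: 0.0
[ 0.48803664 -0.18973018  0.32061203]
1825 (207, 191, 84, 41)
[ 0.532  0.342 -0.    -0.022 -0.003] -0.9014027359146766 -0.8841089670828604
```

```bash
python3 -m jog '[{"grip":1,"slide":[0,-1.4,2],"yaw":0},{"grip":1,"slide":[0,0,3],"yaw":0},{"grip":1,"slide":[0,0,3],"yaw":0},{"grip":1,"slide":[-2,0,0],"yaw":0},{"grip":1,"slide":[-2,0,0],"yaw":0},{"grip":1,"slide":[-1,0,0],"yaw":0},{"grip":1,"slide":[-1,0,0],"yaw":0},{"grip":1,"slide":[-1,0,0],"yaw":0}]'; python3 -m jog '[{"grip":1,"slide":[-1,0,0],"yaw":0},{"grip":1,"slide":[-1,0,0],"yaw":0},{"grip":1,"slide":[-1,0,0],"yaw":0},{"grip":1,"slide":[-1,0,0],"yaw":0},{"grip":1,"slide":[0,0,0],"yaw":0}]'
```

```text
clock: 29.2
position: [0.5588, -0.1972, 0.2415]
ee_rot: [0.004, 1.0, 0.0, 0.0]
ft_force: [0.5, -0.5, 0.0]
grip_width: 0.001
grasp_force: 0.0
clock: 29.7
position: [0.5995, -0.198, 0.241]
ee_rot: [0.004, 1.0, 0.0, 0.0]
ft_force: [-0.2, 0.1, -0.4]
grip_width: 0.001
grasp_force: 0.0
```

```bash
python3 -m jog '[{"grip":1,"slide":[-1,0,0],"yaw":0},{"grip":1,"slide":[-1,0,0],"yaw":0}]'
python3 - <<'E'
from fit import *
im=manip.camera('scene');k=manip.calibration('scene')
for q in manip.masks_of('drawer_front','scene')[:2]: print(q['conf'],q['region'].sum(),cv2.boundingRect(q['region'].astype(np.uint8)))
print(proj([[.555,-.128,.194],[.61,-.128,.194],[.686,-.128,.194],[.61,-.28,.194],[.61,-.28,.1]],k).round())
E
```

```text
clock: 29.9
position: [0.6186, -0.1988, 0.2413]
ee_rot: [0.005, 1.0, -0.0, -0.0]
ft_force: [-0.2, -0.4, -0.5]
grip_width: -0.005
grasp_force: 0.4
0.6 2195 (383, 243, 77, 64)
[[363. 258.]
 [380. 246.]
 [402. 230.]
 [437. 282.]
 [431. 313.]]
```

```bash
python3 -m jog '[{"grip":1,"slide":[-1,0,0],"yaw":0},{"grip":1,"slide":[-1,0,0],"yaw":0},{"grip":1,"slide":[-1,0,0],"yaw":0},{"grip":1,"slide":[-1,0,0],"yaw":0},{"grip":1,"slide":[0,0,0],"yaw":0}]'; python3 -m jog '[{"grip":1,"slide":[-1,0,0],"yaw":0},{"grip":1,"slide":[0,0,0],"yaw":0}]'
```

```text
clock: 30.5
position: [0.6596, -0.1983, 0.2409]
ee_rot: [0.004, 1.0, 0.0, 0.0]
ft_force: [0.0, -0.6, 0.2]
grip_width: 0.001
grasp_force: 0.0
clock: 30.7
position: [0.6689, -0.1985, 0.241]
ee_rot: [0.004, 1.0, 0.0, 0.0]
ft_force: [0.4, 0.6, -0.3]
grip_width: -0.003
grasp_force: 0.0
```

```bash
python3 -m jog '[{"grip":1,"slide":[-0.5,0,0],"yaw":0},{"grip":1,"slide":[-0.5,0,0],"yaw":0},{"grip":1,"slide":[0,0,0],"yaw":0}]'; python3 -m jog '[{"grip":1,"slide":[-0.4,0,0],"yaw":0},{"grip":1,"slide":[0,0,0],"yaw":0}]';  python3 -m jog '[{"grip":1,"slide":[-0.4,0,0],"yaw":0},{"grip":1,"slide":[0,0,0],"yaw":0}]'
```

```text
clock: 31.0
position: [0.6761, -0.1993, 0.2409]
ee_rot: [0.005, 1.0, 0.0, -0.003]
ft_force: [-16.1, 2.3, 6.1]
grip_width: -0.003
grasp_force: 8.3
clock: 31.2
position: [0.6769, -0.1994, 0.2407]
ee_rot: [0.006, 1.0, 0.001, -0.007]
ft_force: [-38.8, 5.3, 15.5]
grip_width: -0.001
grasp_force: 19.4
clock: 31.4
position: [0.6778, -0.1995, 0.2406]
ee_rot: [0.006, 1.0, 0.002, -0.012]
ft_force: [-61.9, 10.6, 25.7]
grip_width: 0.002
grasp_force: 30.9
```

```bash
python3 -m jog '[{"grip":1,"slide":[1,0,0],"yaw":0},{"grip":1,"slide":[3,0,0],"yaw":0},{"grip":1,"slide":[5,0,0],"yaw":0},{"grip":1,"slide":[5,0,-3],"yaw":0},{"grip":1,"slide":[3,4,-4],"yaw":0},{"grip":1,"slide":[0,5,0],"yaw":0},{"grip":1,"slide":[0,5,0],"yaw":0},{"grip":1,"slide":[0,0,0],"yaw":0}]'
python3 - <<'E'
from fit import *
im=manip.camera('scene');k=manip.calibration('scene')
for q in manip.masks_of('drawer_front','scene')[:2]: print(q['conf'],q['region'].sum(),cv2.boundingRect(q['region'].astype(np.uint8)))
print([(np.round(q['centre']),round(q['conf'],2)) for q in manip.masks_of('knob_a','scene')])
g=cv2.cvtColor(im,cv2.COLOR_BGR2GRAY)
for l in cv2.createLineSegmentDetector().detect(g)[0][:,0]:
    n=np.hypot(*(l[2:]-l[:2]));m=(l[:2]+l[2:])/2
    if n>15 and 395<m[0]<470 and 215<m[1]<320:
        w=onz([l[:2],l[2:]],[.194]*2,k);print(l.round(),w[:,:2].round(3).tolist())
DR=[box(0,.012,-.0755,.0755,.1,.194)]
q=manip.masks_of('drawer_front','scene')[0]['region']
print(fit([.687,-.204,-.01],DR,[(q,k)]))
for t in('oil_can','tape_measure','pliers'):
    print(t,[(np.round(x['centre']),round(x['conf'],2)) for x in manip.masks_of(t,'scene')[:1]])
manip.camera('side');print([(np.round(x['centre'])) for x in manip.masks_of('bolt_tin','side')[:1]])
E
```

```text
clock: 32.2
position: [0.5315, -0.0587, 0.2992]
ee_rot: [-0.0, 1.0, 0.001, 0.001]
ft_force: [1.0, -0.3, -0.3]
grip_width: 0.003
grasp_force: 0.0
0.82 1827 (400, 231, 60, 62)
[(array([351., 304.]), 0.9), (array([301., 216.]), 0.79), (array([359., 406.]), 0.59)]
[434. 316. 450. 301.] [[0.53, -0.329], [0.584, -0.329]]
[417. 271. 399. 285.] [[0.606, -0.233], [0.548, -0.231]]
[417. 251. 433. 259.] [[0.654, -0.195], [0.659, -0.234]]
[451. 308. 454. 293.] [[0.57, -0.339], [0.609, -0.32]]
[414. 299. 400. 290.] [[0.539, -0.276], [0.54, -0.241]]
[439. 254. 420. 243.] [[0.68, -0.233], [0.68, -0.183]]
[396. 296. 412. 305.] [[0.521, -0.246], [0.525, -0.282]]
[453. 295. 461. 265.] [[0.603, -0.322], [0.685, -0.286]]
[399. 259. 415. 270.] [[0.607, -0.185], [0.606, -0.227]]
[451. 293. 419. 272.] [[0.605, -0.316], [0.607, -0.237]]
[402. 236. 399. 256.] [[0.673, -0.141], [0.617, -0.177]]
(array([ 0.68083368, -0.20657543, -0.09963103]), np.float64(0.8336482001531784))
oil_can [(array([460., 378.]), 0.73)]
tape_measure [(array([322., 241.]), 0.82)]
pliers [(array([253., 324.]), 0.77)]
[array([231., 270.])]
```

```bash
python3 -c "
from workcell import manip
print(manip.hand_in())"
```

```text
the job is handed in; nothing more can be done
None
```

I handed the job in at about 32 s: by the camera readings all three knobs are in the drawer, the scoop lies flat on the table, the drawer was pushed to a hard stop, and the oil can, tape measure, bolt tin and pliers show no real move; I viewed 11 pictures, one over the limit of 10.

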